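# Stack a batch of plates on the sloped inspection rest under the magnifier

## Task

The batch of aluminium plates on the bench is to be compared edge for edge under the magnifier. Swing the magnifier arm at least 60 degrees aside from over the sloped rest; then stack all the plates that are there on the rest, one flat on another with their long sides up the slope, in the middle of its width and each with its short end pushed home against the backstop; then lay the steel hold-down block on top, lengthwise up the slope in the middle and also home against the backstop; last, swing the lens back so that it is centred over the stack. Leave the other things on the bench where they are.

Things in the scene. Friction and masses are not known exactly. Their poses are not given: they have to be found in the camera images.
- station: grey base plate, 290 x 260 x 10 mm (y from -90 to 170), fixed to the bench, that carries the sloped rest, the post and the magnifier; origin at bench level; x points to the high end of the rest, y to the side where the post stands, z up. The post (26 mm round, 195 mm tall) stands at x 110, y 130 mm.
- rest: sloped shelf, fixed: grey deck 160 mm up the slope x 180 mm wide, tilted 18 degrees, with a steel backstop (160 mm wide, 66 mm high, 10 mm thick, square to the deck) along its LOW end, nearer the robot. Origin: on the deck at the foot of the backstop face, mid-width, 38 mm above the bench; x up the slope, y across, z square off the deck. Plates do not slide down it by themselves.
- magnifier (a joint): stiff hinge of the magnifier arm about the vertical post, rad: 0 = lens over the middle of the stack (boom from pivot along (-145, -130) in station x, y); grows clockwise seen from above, swinging out to the post side of the rest (station +y); limits -0.4 and 1.6; starts near 0. Stays where left; friction about 0.3 N m.
- lens (a point): centre of the round magnifier lens (104 mm across, 18 mm thick, white rim), 195 mm from the hinge axis, 210 mm above the bench. At joint 0 it hangs low over the rest and is in the way of loading.
- grip (a point): top of the upright black round handle (22 mm diameter) that stands on the boom 125 mm from the hinge axis; it rises 57 mm above the boom, its top 274 mm above the bench; may be pinched or pushed from above.
- pivot (a point): point on the vertical hinge axis of the magnifier arm, 210 mm above the bench, at the post; the black hub around it is 44 mm across and its top is 230 mm above the bench.
- plate1: machined aluminium plate 110 x 60 x 10 mm with drawn dark holes (a 26 mm one in the middle, one near each corner), lying flat on the bench; 170 g. Origin: centre of the underside; x along the 110 mm, z up. All plates are alike; three to five are present (None if absent).
- plate2: machined aluminium plate 110 x 60 x 10 mm with drawn dark holes (a 26 mm one in the middle, one near each corner), lying flat on the bench; 170 g. Origin: centre of the underside; x along the 110 mm, z up. All plates are alike; three to five are present (None if absent).
- plate3: machined aluminium plate 110 x 60 x 10 mm with drawn dark holes (a 26 mm one in the middle, one near each corner), lying flat on the bench; 170 g. Origin: centre of the underside; x along the 110 mm, z up. All plates are alike; three to five are present (None if absent).
- plate4: machined aluminium plate 110 x 60 x 10 mm with drawn dark holes (a 26 mm one in the middle, one near each corner), lying flat on the bench; 170 g. Origin: centre of the underside; x along the 110 mm, z up. All plates are alike; three to five are present (None if absent).
- plate5: machined aluminium plate 110 x 60 x 10 mm with drawn dark holes (a 26 mm one in the middle, one near each corner), lying flat on the bench; 170 g. Origin: centre of the underside; x along the 110 mm, z up. All plates are alike; three to five are present (None if absent).
- block: dark steel hold-down block 80 x 40 x 22 mm, about 500 g, no holes. Origin: centre of the underside; x along the 80 mm, z up.
- offcut: plywood offcut 75 x 50 x 18 mm, among the plates; a bystander, loose, not part of the job. Origin: at the underside, near its middle.
- collar: steel ring 56 mm across, 20 mm high; a bystander, loose, not part of the job. Origin: on its axis at the underside.
- driver: screwdriver 190 mm long, lying; a bystander, loose, not part of the job. Origin: at the underside, near its middle.
- wrench: wrench 180 mm long, lying; a bystander, loose, not part of the job. Origin: at the underside, near its middle.
- can: grey can 60 mm across, 110 mm tall; a bystander, loose, not part of the job. Origin: on its axis at the underside.
- mug: white mug 80 mm across, 90 mm tall; a bystander, loose, not part of the job. Origin: on its axis at the underside.
- jar: amber jar 64 mm across, 80 mm tall; a bystander, loose, not part of the job. Origin: on its axis at the underside.
There are look-alikes about, which are no part of the job. What is shaped like the plate4 but green or orange is not meant. What is shaped like the plate2 but turquoise is not meant.

How it is judged:
On the way, in this order (a step that is already met when the one before it is completed fails the run):
1. the magnifier is swung well aside (value of joint magnifier above 0.75 rad), for 0.2 s.
2. all plates lie stacked on the rest against the backstop (x of plate1 in the frame of rest between 0.049 and 0.061 m and y of plate1 in the frame of rest between -0.018 and 0.018 m and angle between the z axis of each of plate1, plate2, plate3, plate4, plate5 and the z axis of rest, either way round below 0.08 rad and angle between the x axis of each of plate1, plate2, plate3, plate4, plate5 and the x axis of rest, either way round below 0.12 rad and z of plate1 in the frame of rest between -0.005 and 0.056 m and linear speed of each of plate1, plate2, plate3, plate4, plate5 below 0.02 m/s and x of plate2 in the frame of rest between 0.049 and 0.061 m and y of plate2 in the frame of rest between -0.018 and 0.018 m and z of plate2 in the frame of rest between -0.005 and 0.056 m and x of plate3 in the frame of rest between 0.049 and 0.061 m and y of plate3 in the frame of rest between -0.018 and 0.018 m and z of plate3 in the frame of rest between -0.005 and 0.056 m and x of plate4 in the frame of rest between 0.049 and 0.061 m and y of plate4 in the frame of rest between -0.018 and 0.018 m and z of plate4 in the frame of rest between -0.005 and 0.056 m and x of plate5 in the frame of rest between 0.049 and 0.061 m and y of plate5 in the frame of rest between -0.018 and 0.018 m and z of plate5 in the frame of rest between -0.005 and 0.056 m), for 0.3 s.
3. the hold-down block lies on top of the stack against the backstop (all of step 2 and x of block in the frame of rest between 0.034 and 0.046 m and y of block in the frame of rest between -0.018 and 0.018 m and angle between the z axis of block and the z axis of rest, either way round below 0.08 rad and angle between the x axis of block and the x axis of rest, either way round below 0.15 rad and z of block in the frame of rest between -0.005 and 0.08 m and linear speed of block below 0.02 m/s and (z of block in the frame of plate1 above 0.006 m or angle between plate1's own z axis and vertical above 1.6 rad) and (z of block in the frame of plate2 above 0.006 m or angle between plate2's own z axis and vertical above 1.6 rad) and (z of block in the frame of plate3 above 0.006 m or angle between plate3's own z axis and vertical above 1.6 rad) and (z of block in the frame of plate4 above 0.006 m or angle between plate4's own z axis and vertical above 1.6 rad) and (z of block in the frame of plate5 above 0.006 m or angle between plate5's own z axis and vertical above 1.6 rad)), for 0.3 s.
4. the lens is back over the stack (value of joint magnifier between -0.13 and 0.13 rad), for 0.2 s.
At the end, for the whole second after the job is handed in: All present plates lie flat in the stack, block on top; short ends within 6 mm of the backstop, within 18 mm of mid-width and 0.12 rad (block 0.15) of square, within 0.08 rad of the deck; magnifier joint within 0.13 rad of 0; all at rest (all of step 3 and all of step 4 and velocity of joint magnifier between -0.05 and 0.05 rad/s); the robot touches nothing.
It fails at once if a bystander is displaced by more than 30 mm (distance of any of offcut, collar, driver, wrench, can, mug, jar from where it was at the start of the episode above 0.03 m).
Of plate1, plate2, plate3, plate4, plate5 only 3 to 5 are there at a start; the rules pass over those that are not, and their reading is None.
At some moment in a run one of plate1, plate2, plate3, plate4, plate5, block may be knocked a few centimetres aside while the robot is not near it.
Once in a run the grip may slacken for a moment while it holds something.
It also fails if it takes over 210 s, if anything falls off the work surface, if the arm or the gripper's body presses on something with over 40 N, if the wrist force passes 120 N, or if a joint passes its speed limit or range.

## Robot

A 7-joint arm with a two-finger parallel gripper is mounted at the origin on the work surface. World frame = base frame: x ahead of the robot, y to its left, z up, the work surface at z = 0. Lengths are in m, angles in rad, forces in N, time in s.
With the tool pointing down it reaches from about 0.425 to 0.975 m from the base axis. Payload 16.7 kg.
Tool frame: the origin (TCP) lies at the centre of the arm's flange, where the gripper is bolted on; the fingertips stand 173 mm ahead of it and the grasp point (between the pads) lies env.grip_depth ahead of it (env.grip_depth is the distance from the TCP to the grasp point, in m); z points along the fingers, y is the direction in which the jaws open and shut (so a half turn about z gives the same grasp; the last joint's range is limited). The gripper opens to 85 mm and grips with 20 to 120 N. Pads are 22 mm wide; open, the fingers measure 114 mm over their backs; the gripper's body (76 mm by 85 mm) begins 54 mm behind the grasp point. The pads swing forward as they close: fully open they stand 13 mm farther back than shut.
Start: joints at [1.097, 0.426, 0.074, 1.606, -0.034, 1.111, -0.067], TCP at [0.215, -0.64, 0.405] pointing down, gripper open.
Joint ranges: [-2.85, 2.85], [-0.5, 2.14], [-1.23, 1.37], [0.21, 2.46], [-1.02, 4.16], [0.16, 2.05], [-2.73, 2.73]. Speed limits (rad/s): [1.89, 1.89, 2.39, 2.39, 3.01, 3.01, 3.01].

## Interface

Orientations are given as [roll, pitch, yaw] about the fixed x, y, z axes, in that order (R = Rz(yaw) Ry(pitch) Rx(roll)).
In Python, from rig import env gives the robot as it stands. The module is installed in compiled form; this text tells all that it offers.
- The arm moves only by the tool jog_arm, never from a script. Its argument "rows" is a list of rows, each a list of 7 numbers: the shift along the world's x, y, z in units of 0.15 m (1.0 is 0.15 m), then the turn, a rotation vector about the world's x, y, z in units of pi rad (1.0 is pi rad), then the gripper command: -1 is shut, 1 is fully open, values between are in proportion. In form: [[x, y, z, ax, ay, az, fingers], ...]. A call has 1 to 12 rows; each row is the pose to reach, as a shift and turn from the pose measured when the call began, turning the shorter way round; what a row does not reach only later rows make up. A row lasts 1/8 s, in which the tool goes at most 62.5 mm and 10.7 degrees, less where a joint would pass 70% of its speed; a pose out of reach is approached as far as the arm can. A call with a number of a shift or a turn outside -1 to 1 is refused whole. A call with a gripper value outside its range is refused whole. The fingers move at their own pace and stop on an object; "newtons" is the grip in N (left out, the last holds). Time passes only in rows, so rows that repeat a pose let the fingers close. It gives the time, the measured TCP pose, the force and the opening at its end, in the units of the state.
- env.state(): the state, without advancing time (a new reading comes with each control period).
- env.camera(name): name is "scene" or "top"; returns the picture (480x640x3 uint8, blue, green, red); there is no depth.
- env.calibration(name): a dict with "K" (3x3 intrinsics, pixels), "origin" and "rotation" of the camera in the world. Camera axes: x right, y down, z forward; pixel columns grow to the right and rows downward; lengths in m; the calibration is good to about 2 mm. A picture is of the moment at which its call begins. calibration takes no time and is no camera call.
- env.close_job(): hands the job in, once; it reports no verdict.
Trained networks look in the newest picture that a camera, given by its name, has taken for a name from the list of things; names that differ only in an ending like _2 or _b are one class to them, and where a whole thing is asked for, a point or a joint stands for the part that bears it (a point fixed in the world has none). Each returns a list of dicts, best first, with "p" (0 to 1); they miss things now and then, are a little off and sometimes report something else, mostly with a low value. They report only what shows in the picture. A call takes as long as a camera call. They do not tell look-alikes from the thing itself.
- env.look_for(camera, label): "point" ([x, y, z] in m, in the coordinates of the camera as it stood for that picture, good to about 4 mm: the middle of the surface that is visible of it).
- env.cut_out(camera, label): "region" (480x640 bool, what is visible of it).
- env.mark_of(camera, label): "point" ([x, y, z] in m, in the coordinates of the camera as it stood for that picture, good to about 4 mm: a listed point, or the origin of a listed thing).
The state is a dict: "t": time; "q": joint angles; "joint_velocities": joint speeds; "tau": joint torques, N m; "tool_pos": TCP position; "tcp_rot": TCP orientation; "contact_force": force on the tool from outside, world axes, zero at the start; "torque": the same for the moment, N m; "width": finger opening in m.
Only numpy, scipy, OpenCV 4.12 (cv2) and the standard library are available. Lean on these libraries where they do the work, as an engineer would, in place of code of your own. Each camera call takes 0.05 s, during which the arm holds its last target.

## Working session

There is one attempt and no reset: what is moved stays moved. The work goes in short steps, Python scripts to look and compute and a tool call to move; the robot and the scene stay as the last step left them, time stands still between calls to the robot, and variables do not carry over. Pictures are saved under pics/ and viewed, and the job is handed in when it is done.

Besides the shell and the picture viewer there is one more tool, called after ">>>" by a JSON object that holds its "name" and its "arguments". jog_arm: Moves the arm, as the interface text tells. Its arguments: {"type":"object","properties":{"rows":{"type":"array"},"newtons":{"type":"number"}},"required":["rows"]}

```bash
ls; mkdir -p pics; python3 - <<'E'
from rig import env
import cv2
print(env.state()); print(env.grip_depth)
for n in ["scene","top"]:
    c=env.calibration(n); print(n,c)
    cv2.imwrite(f"pics/{n}0.png",env.camera(n))
E
```

```text
pics
{'t': 0.0, 'q': array([ 1.0964974 ,  0.4267354 ,  0.07383417,  1.60660533, -0.03408705,
        1.11078055, -0.06708388]), 'joint_velocities': array([-0.00176005,  0.00062408,  0.00048566,  0.00220852, -0.0012155 ,
       -0.00174503, -0.00025947]), 'tau': array([ 2.25067372e-03, -9.49819422e+01,  3.76089334e+00, -4.63493371e+01,
        1.91146176e-02,  1.00286110e-02,  3.23872121e-05]), 'tool_pos': array([ 0.21534245, -0.63953731,  0.40400843]), 'tcp_rot': array([-3.14032670e+00,  9.89832635e-05,  3.24804481e-01]), 'contact_force': array([-0.08247776,  0.55854136,  0.25189624]), 'torque': array([-0.01658605, -0.02329803, -0.04138589]), 'width': 0.0856275877946549}
0.1547
scene {'K': array([[469.39095871,   0.        , 317.03838508],
       [  0.        , 469.39095871, 242.64718888],
       [  0.        ,   0.        ,   1.        ]]), 'origin': array([1.0943815 , 0.29195824, 1.12508235]), 'rotation': array([-2.53808905, -0.01561336,  2.16177136])}
top {'K': array([[441.73884219,   0.        , 320.27898194],
       [  0.        , 441.73884219, 239.37769936],
       [  0.        ,   0.        ,   1.        ]]), 'origin': array([ 0.40256251, -0.03426917,  1.25778942]), 'rotation': array([-2.99475991e+00,  2.32310153e-03, -1.58313440e+00])}
```

View pics/scene0.png

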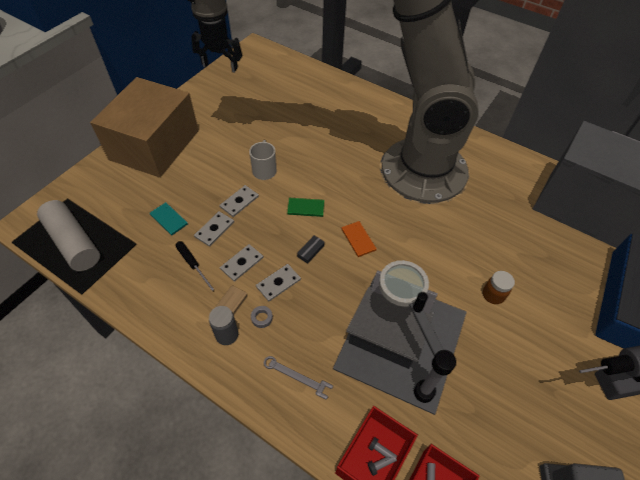

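View pics/top0.png

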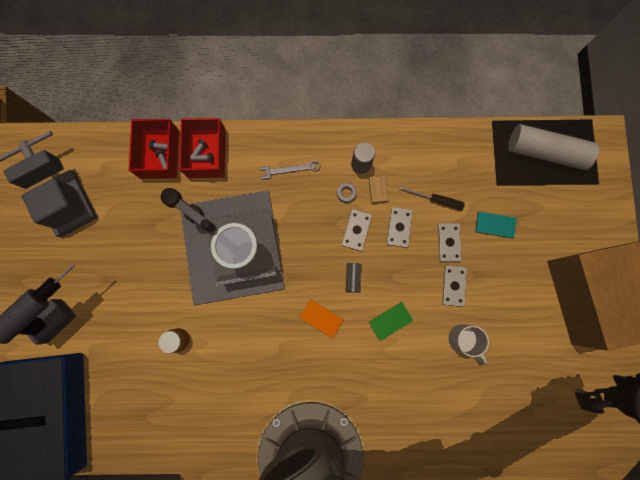

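The top view shows four bare plates at (357,230), (400,227), (450,242) and (455,286), and the block at (354,277). The look-alikes are orange (322,318), green (391,321) and turquoise (496,225); none of these is meant. The offcut is at (378,190). The station is around (235,248), with its post at (171,197).

```bash
cat > h.py <<'E'
from rig import env
import cv2, numpy as np
from scipy.spatial.transform import Rotation as R
def cal(n):
    c=env.calibration(n); return c["K"],np.array(c["origin"]),R.from_euler('xyz',c["rotation"]).as_matrix()
def c2w(n,p):
    K,o,M=cal(n); return o+M@np.array(p)
def w2p(n,p):
    K,o,M=cal(n); q=K@(M.T@(np.array(p)-o)); return q[:2]/q[2]
def p2w(n,uv,z):
    K,o,M=cal(n); d=M@np.linalg.inv(K)@np.array([uv[0],uv[1],1.]); return o+d*(z-o[2])/d[2]
def rect(n,reg,z):
    c,_=cv2.findContours(reg.astype(np.uint8),cv2.RETR_EXTERNAL,cv2.CHAIN_APPROX_NONE)
    c=max(c,key=cv2.contourArea)[:,0,:]
    w=np.array([p2w(n,u,z)[:2] for u in c])*1000
    (cx,cy),(a,b),t=cv2.minAreaRect(w.astype(np.float32))
    if a<b: a,b=b,a; t+=90
    # mask moments
    ys,xs=np.nonzero(reg); m=p2w(n,(xs.mean(),ys.mean()),z)[:2]*1000
    return np.round([cx,cy,a,b,(t+90)%180-90,*m],1)
def crop(img,x0,y0,x1,y1,s,name):
    cv2.imwrite("pics/"+name,cv2.resize(img[y0:y1,x0:x1],None,fx=s,fy=s,interpolation=cv2.INTER_CUBIC))
E
python3 - <<'E'
from h import *
img=env.camera("top"); env.camera("scene")
for n in ["top","scene"]:
    print(n)
    for l,z in [("plate1",.01),("block",.022),("offcut",.018),("station",.01)]:
        for r in env.cut_out(n,l):
            print(l,round(r["p"],2),rect(n,r["region"],z))
    for l in ["pivot","lens","grip","station","rest","magnifier"]:
        try:
            print(l,[(round(r["p"],2),np.round(c2w(n,r["point"]),4)) for r in env.mark_of(n,l)])
        except Exception as e: print(l,e)
crop(img,320,170,520,350,4,"crop1.png")
crop(img,160,170,300,310,4,"crop2.png")
print(env.state()["t"])
E
```

```text
top
plate1 0.85 [ 355.9 -226.7  112.8   62.   -60.4  355.9 -226.7]
plate1 0.79 [ 621.5 -260.5  110.    60.5   -9.4  620.9 -260.5]
plate1 0.78 [365.4 -32.3 106.7  58.5  58.9 365.4 -32.1]
plate1 0.75 [ 614.1 -139.2  111.9   62.3  -16.9  613.5 -139. ]
plate1 0.73 [ 451.8 -408.5  109.3   61.4   -7.1  451.  -408.2]
plate1 0.6 [ 623.9 -537.   112.7   61.4   79.6  624.6 -536. ]
plate1 0.56 [ 575.3 -401.4  109.4   62.    -0.7  574.4 -401.1]
block 0.6 [ 479.5 -122.3   81.1   41.9   -1.5  477.8 -122.8]
offcut 0.74 [ 730.3 -203.4   77.5   51.7    5.   730.4 -203.4]
offcut 0.31 [ 574.1 -399.1  108.8   61.4   -0.8  573.9 -399.1]
station 0.66 [594.4 249.1 348.1 311.5   9.6 572.3 225.8]
pivot [(0.66, array([0.6642, 0.3289, 0.2105]))]
lens [(0.94, array([0.5448, 0.1739, 0.2105]))]
grip [(0.77, array([0.5887, 0.2292, 0.2744]))]
station []
rest [(0.91, array([0.4971, 0.1701, 0.0398]))]
magnifier it knows: block, can, collar, driver, grip, jar, lens, mug, offcut, pivot, plate, rest, station, wrench
scene
plate1 0.89 [ 613.  -137.3  110.5   63.3  -16.8  614.5 -137.4]
plate1 0.73 [ 621.7 -536.4  121.9   
[... 354 characters left out ...]
174.2 196.1 189.2   7.3 549.5 173.9]
block 0.74 [ 480.5 -119.4   88.9   47.9   -4.9  481.7 -120.1]
offcut 0.76 [ 726.2 -202.4   67.3   57.5    5.8  724.7 -202.8]
station 0.96 [528.7 215.8 377.3 277.6   8.5 565.8 219.5]
pivot [(0.7, array([0.6613, 0.3282, 0.2122]))]
lens [(0.89, array([0.5493, 0.1755, 0.2127]))]
grip [(0.56, array([0.5875, 0.228 , 0.2746])), (0.41, array([0.5501, 0.1731, 0.2119]))]
station [(0.98, array([0.5742, 0.1781, 0.0026]))]
rest [(0.66, array([0.497 , 0.1675, 0.042 ])), (0.56, array([ 0.3026, -0.4234,  0.0009])), (0.43, array([0.5457, 0.1724, 0.213 ]))]
magnifier it knows: block, can, collar, driver, grip, jar, lens, mug, offcut, pivot, plate, rest, station, wrench
1.1
```

View pics/crop1.png

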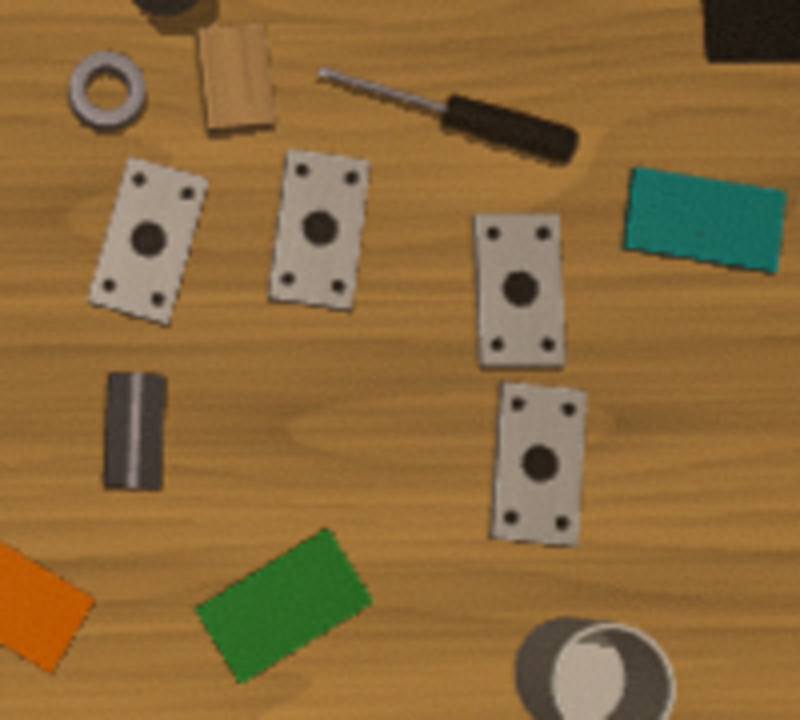

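View pics/crop2.png

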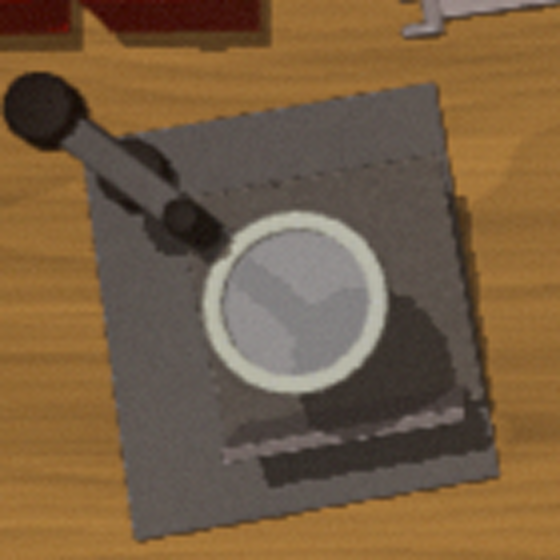

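The crop confirms four bare aluminium plates with holes. Next I fit the station pose from the base corners and the steel backstop top.

```bash
python3 - <<'E'
from h import *
from scipy.optimize import least_squares
img=env.camera("scene"); crop(img,320,250,480,410,4,"crop3.png")
px={(145,-90):(269.4,191.4),(-145,-90):(284.3,289.3),(-145,170):(194.0,305.0)}
W={k:p2w("top",(v[0]-.4,v[1]-.4),.01)[:2]*1e3 for k,v in px.items()}
print(W)
obs=[(W[k],k) for k in W]+[((663.5,328.7),(110,130))]
def f(v):
    c,s=np.cos(v[2]),np.sin(v[2]); r=[]
    for w,(a,b) in obs: r+= [v[0]+c*a-s*b-w[0], v[1]+s*a+c*b-w[1]]
    return r
s=least_squares(f,[574,178,.15]); print(s.x,np.degrees(s.x[2]),np.round(s.fun,1))
x=s.x
c,sn=np.cos(x[2]),np.sin(x[2])
for p in [(-77,0),(-35,0)]: print(p,x[0]+c*p[0]-sn*p[1],x[1]+sn*p[0]+c*p[1])
# backstop top edge pixels (top crop2) : ends of face bottom (226,462)->? 
for n,z in [("top",.1),]:
    for u in [(216+.5,284.5),(275.5,272.5)]: print(p2w(n,u,z))
E
```

```text
{(145, -90): array([730.98781055, 113.46603188]), (-145, -90): array([447.79377646,  70.28352049]), (-145, 170): array([407.27187674, 322.82915126])}
[5.75787502e+02 1.80588033e+02 1.59339336e-01] 9.129471444429539 [ 2.2  1.3 -0.9 -1.6 -1.6  2.6  0.3 -2.3]
(-77, 0) 499.7629132203258 168.37075537651975
(-35, 0) 541.2308708187791 175.0347251103107
[0.45814472 0.23877374 0.1       ]
[0.48755218 0.08474953 0.1       ]
```

View pics/crop3.png

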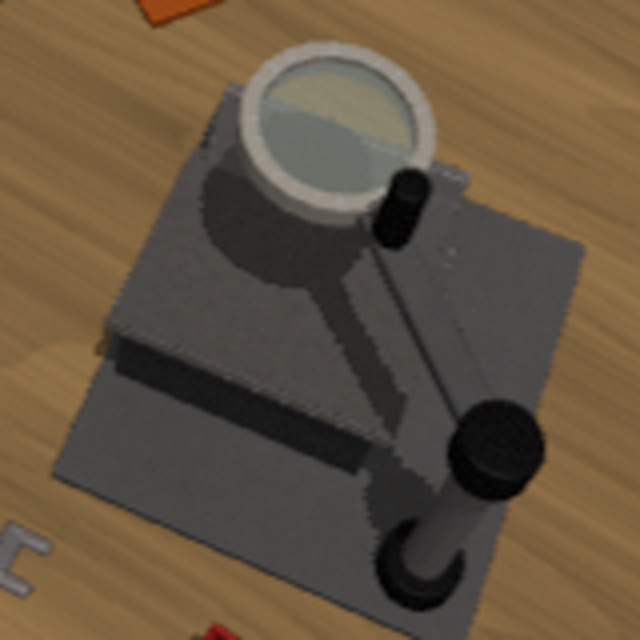

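>>> {"name": "jog_arm", "arguments": {"rows": [[0.41,0.97,0.6,0,0,0,1],[0.41,0.97,0.6,0,0,0,1],[0.41,0.97,0.6,0,0,0,1]], "newtons": 25}}

```text
t: 1.52
tool_pos: [0.2775, -0.4924, 0.4958]
tcp_rot: [3.141, -0.0, 0.325]
contact_force: [1.7, -0.1, 0.6]
width: 0.0858
```

>>> {"name": "jog_arm", "arguments": {"rows": [[0.41,0.97,0,0,0,0,1],[0.41,0.97,0,0,0,0,1],[0.41,0.97,0,0,0,0,1]]}}

```text
t: 1.9
tool_pos: [0.3399, -0.3441, 0.4963]
tcp_rot: [3.14, -0.001, 0.328]
contact_force: [0.6, -0.8, -0.4]
width: 0.0854
```

>>> {"name": "jog_arm", "arguments": {"rows": [[0.41,0.97,0,0,0,0,1],[0.41,0.97,0,0,0,0,1],[0.41,0.97,0,0,0,0,1]]}}

```text
t: 2.28
tool_pos: [0.4021, -0.1957, 0.4967]
tcp_rot: [3.14, -0.001, 0.33]
contact_force: [0.7, -0.3, -0.3]
width: 0.0852
```

```bash
python3 - <<'E'
from h import *
s=env.state(); print(s["t"],s["q"].round(3),s["tool_pos"].round(4),s["tcp_rot"].round(4),s["contact_force"])
E
```

```text
2.275 [ 0.589 -0.02  -0.273  1.955 -0.005  1.205 -0.923] [ 0.4021 -0.1957  0.4967] [ 3.1399e+00 -1.4000e-03  3.3020e-01] [ 0.67654257 -0.26377701 -0.28209189]
```

>>> {"name": "jog_arm", "arguments": {"rows": [[0.41,0.94,0,0,0,0.06,1],[0.41,0.94,0,0,0,0.06,1],[0.41,0.94,0,0,0,0.06,1]]}}

```text
t: 2.65
tool_pos: [0.4642, -0.0516, 0.497]
tcp_rot: [3.14, -0.002, 0.522]
contact_force: [0.7, 0.7, 0.3]
width: 0.0855
```

>>> {"name": "jog_arm", "arguments": {"rows": [[0.41,0.94,0,0,0,0.06,1],[0.41,0.94,0,0,0,0.06,1],[0.41,0.94,0,0,0,0.06,1]]}}

```text
t: 3.02
tool_pos: [0.5262, 0.0925, 0.4971]
tcp_rot: [3.14, -0.003, 0.713]
contact_force: [0.0, -0.7, -0.3]
width: 0.0856
```

>>> {"name": "jog_arm", "arguments": {"rows": [[0.41,0.94,0,0,0,0.07,1],[0.41,0.94,0,0,0,0.07,1],[0.41,0.94,0,0,0,0.07,1],[0.41,0.94,0,0,0,0.07,1]]}}

```text
t: 3.52
tool_pos: [0.5878, 0.236, 0.4965]
tcp_rot: [-3.141, -0.003, 0.937]
contact_force: [-0.3, -0.5, -0.9]
width: 0.0856
```

```bash
python3 - <<'E'
from h import *
s=env.state(); print(s["t"],s["q"].round(3),s["tool_pos"].round(4),s["tcp_rot"].round(4),s["contact_force"])
img=env.camera("scene"); crop(img,320,180,500,320,4,"g1.png")
img=env.camera("top"); crop(img,140,150,320,310,4,"g2.png")
for n in ["scene","top"]:print([(round(r["p"],2),np.round(c2w(n,r["point"]),4)) for r in env.mark_of(n,"grip")])
E
```

```text
3.525 [ 0.01   0.359 -0.65   1.56   0.221  1.295 -1.303] [0.5878 0.236  0.4965] [-3.1413 -0.0035  0.9366] [-0.30166856 -0.51772104 -0.85543776]
[(0.96, array([0.586 , 0.2298, 0.2745]))]
[(0.61, array([ 7.068e-01, -3.560e-01,  4.000e-04]))]
```

View pics/g1.png

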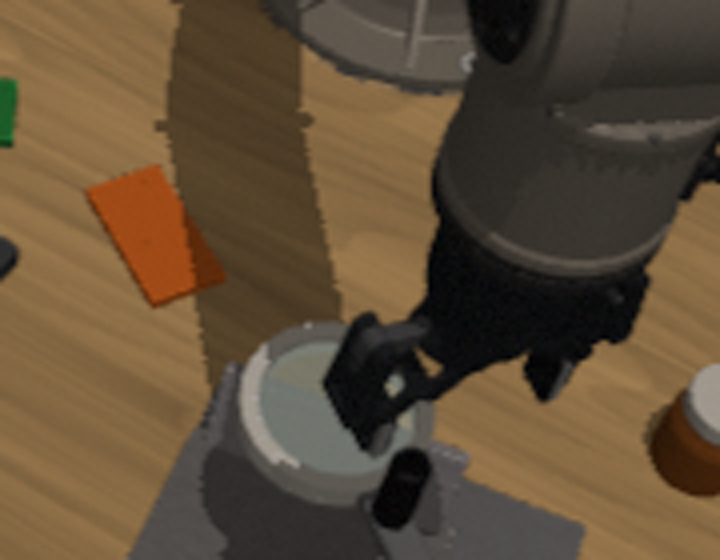

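View pics/g2.png

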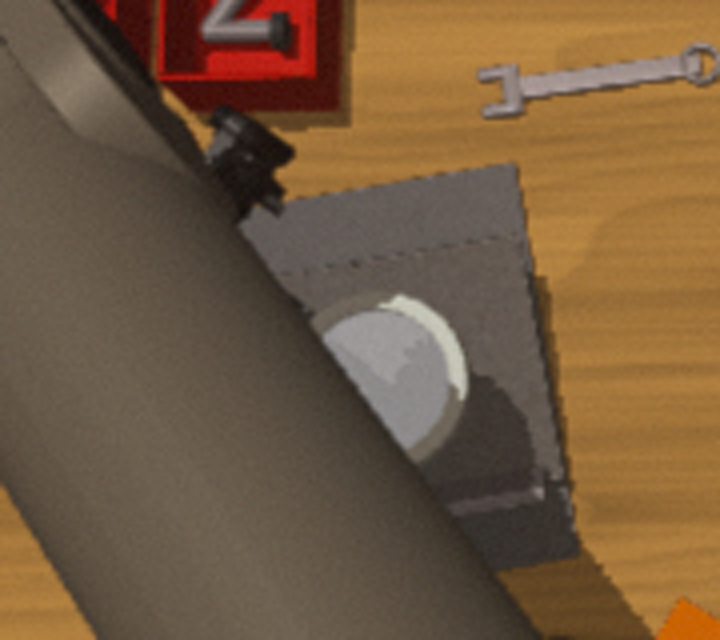

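>>> {"name": "jog_arm", "arguments": {"rows": [[0,-0.05,-0.2,0,0,0,1],[0,-0.05,-0.4,0,0,0,1],[0,-0.05,-0.63,0,0,0,1],[0,-0.05,-0.63,0,0,0,1]]}}

```text
t: 4.22
tool_pos: [0.5872, 0.2235, 0.4011]
tcp_rot: [3.141, 0.0, 0.931]
contact_force: [-0.6, -0.5, 0.4]
width: 0.0853
```

>>> {"name": "jog_arm", "arguments": {"rows": [[0,0,0,0,0,0,-1],[0,0,0,0,0,0,-1],[0,0,0,0,0,0,-1],[0,0,0,0,0,0,-1],[0,0,0,0,0,0,-1],[0,0,0,0,0,0,-1]], "newtons": 20}}

```text
t: 4.97
tool_pos: [0.5872, 0.2237, 0.402]
tcp_rot: [3.14, -0.0, 0.931]
contact_force: [-2.0, -1.7, 7.5]
width: 0.0216
```

```bash
python3 - <<'E'
from h import *
img=env.camera("scene"); crop(img,320,180,500,320,4,"g3.png")
s=env.state(); print(s["width"],s["tool_pos"],s["contact_force"])
p=np.array([663.5,328.7]); g=s["tool_pos"][:2]*1e3
a0=np.degrees(np.arctan2(*(g-p)[::-1])); print(a0,np.linalg.norm(g-p))
for d in range(0,85,9):
    t=np.radians(a0-d); q=p+np.linalg.norm(g-p)*np.array([np.cos(t),np.sin(t)])
    print(d,np.round((q-g)/150,3))
E
```

```text
0.021903893916739893 [0.5872324  0.22368579 0.40193829] [-1.81843249 -0.49014915  6.7436918 ]
-125.98939774017053 129.7872507786143
0 [0. 0.]
9 [-0.103  0.088]
18 [-0.191  0.191]
27 [-0.262  0.307]
36 [-0.314  0.433]
45 [-0.346  0.565]
54 [-0.357  0.7  ]
63 [-0.346  0.835]
72 [-0.314  0.967]
81 [-0.263  1.093]
```

View pics/g3.png

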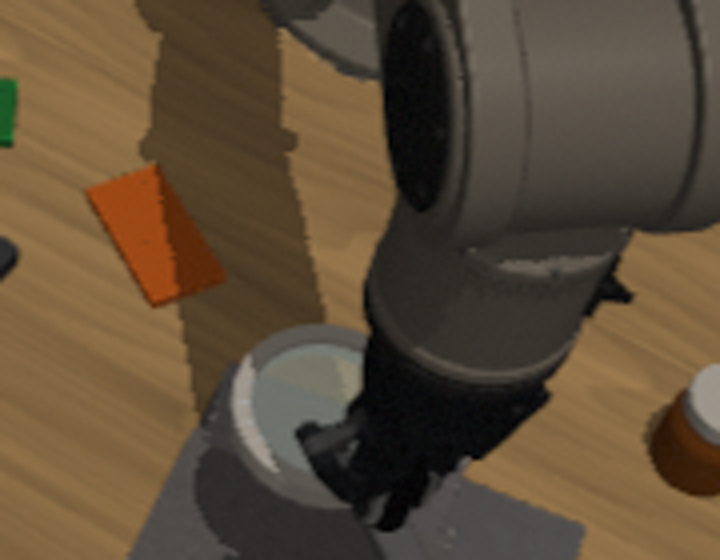

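>>> {"name": "jog_arm", "arguments": {"rows": [[0,0,0.02,0,0,0,-1],[-0.05,0.044,0.02,0,0,-0.016,-1],[-0.103,0.088,0.02,0,0,-0.033,-1],[-0.15,0.14,0.02,0,0,-0.05,-1],[-0.191,0.191,0.02,0,0,-0.067,-1],[-0.23,0.25,0.02,0,0,-0.083,-1],[-0.262,0.307,0.02,0,0,-0.1,-1],[-0.29,0.37,0.02,0,0,-0.117,-1],[-0.314,0.433,0.02,0,0,-0.133,-1],[-0.314,0.433,0.02,0,0,-0.133,-1]]}}

```text
t: 6.28
tool_pos: [0.5394, 0.2888, 0.404]
tcp_rot: [3.141, 0.002, 0.514]
contact_force: [-4.0, 0.8, -11.5]
width: 0.0215
```

```bash
python3 - <<'E'
from h import *
s=env.state(); print(s["width"],s["tool_pos"],s["contact_force"],s["q"].round(2))
p=np.array([663.5,328.7]); g=s["tool_pos"][:2]*1e3
a0=np.degrees(np.arctan2(*(g-p)[::-1])); print(a0,np.linalg.norm(g-p))
for d in range(0,85,9):
    t=np.radians(a0-d); q=p+127*np.array([np.cos(t),np.sin(t)])
    print(d,np.round((q-g)/150,3))
E
```

```text
0.02147068650949126 [0.53937998 0.28878463 0.40397138] [ -3.97705774   0.77694111 -11.50801612] [-0.15  0.38 -0.58  1.72  0.23  1.11 -1.85]
-162.17289049323284 130.38027074384556
0 [0.021 0.007]
9 [-0.009  0.136]
18 [-0.019  0.269]
27 [-0.008  0.401]
36 [0.023 0.53 ]
45 [0.074 0.653]
54 [0.144 0.766]
63 [0.231 0.867]
72 [0.332 0.953]
81 [0.445 1.022]
```

>>> {"name": "jog_arm", "arguments": {"rows": [[0,0.0,-0.006,0,0,0,-1],[0,0.07,-0.006,0,0,-0.016,-1],[-0.009,0.136,-0.006,0,0,-0.033,-1],[-0.015,0.2,-0.006,0,0,-0.05,-1],[-0.019,0.269,-0.006,0,0,-0.067,-1],[-0.015,0.335,-0.006,0,0,-0.083,-1],[-0.008,0.401,-0.006,0,0,-0.1,-1],[0.007,0.465,-0.006,0,0,-0.117,-1],[0.023,0.53,-0.006,0,0,-0.133,-1],[0.04,0.58,-0.006,0,0,-0.133,-1],[0.04,0.58,-0.006,0,0,-0.133,-1]]}}

```text
t: 7.65
tool_pos: [0.5457, 0.3762, 0.4036]
tcp_rot: [-3.141, 0.001, 0.098]
contact_force: [-1.7, 1.2, 1.7]
width: 0.021
```

```bash
python3 - <<'E'
from h import *
s=env.state(); print(s["width"],s["tool_pos"],s["contact_force"],s["q"].round(2))
p=np.array([663.5,328.7]); g=s["tool_pos"][:2]*1e3
a0=np.degrees(np.arctan2(*(g-p)[::-1])); print(a0,np.linalg.norm(g-p))
E
```

```text
0.02104682143387994 [0.54566284 0.37621136 0.40360023] [-1.66371985  1.19827845  1.66496311] [-0.33  0.45 -0.5   1.61  0.23  1.14 -2.36]
158.04095042082278 127.0548117410013
```

>>> {"name": "jog_arm", "arguments": {"rows": [[0,0,0,0,0,0,1],[0,0,0,0,0,0,1],[0,0,0,0,0,0,1],[0,0,0,0,0,0,1],[0,0,0.3,0,0,0,1],[0,0,0.65,0,0,0,1],[0,0,0.65,0,0,0,1]]}}

```text
t: 8.52
tool_pos: [0.5458, 0.3768, 0.5056]
tcp_rot: [-3.138, -0.004, 0.098]
contact_force: [-0.2, 0.1, -0.9]
width: 0.0854
```

>>> {"name": "jog_arm", "arguments": {"rows": [[0,-1,0,0,0,0.0,1],[0,-1,0,0,0,0.0,1],[0,-1,0,0,0,0,1]]}}

```text
t: 8.9
tool_pos: [0.546, 0.2229, 0.5053]
tcp_rot: [-3.139, -0.004, 0.094]
contact_force: [-0.2, 1.2, 0.4]
width: 0.0853
```

>>> {"name": "jog_arm", "arguments": {"rows": [[0,-1,0,0,0,-0.06,1],[0,-1,0,0,0,-0.06,1],[0,-1,0,0,0,-0.06,1]]}}

```text
t: 9.28
tool_pos: [0.5458, 0.0692, 0.5049]
tcp_rot: [-3.141, -0.004, -0.099]
contact_force: [0.2, 0.9, 0.0]
width: 0.0853
```

>>> {"name": "jog_arm", "arguments": {"rows": [[0.3,-1,-0.6,0,0,-0.065,0.6],[0.3,-1,-0.6,0,0,-0.065,0.6],[0.3,-1,-0.6,0,0,-0.065,0.6],[0.3,-1,-0.6,0,0,-0.065,0.6]]}}

```text
t: 9.78
tool_pos: [0.5904, -0.0852, 0.4115]
tcp_rot: [3.14, -0.0, -0.308]
contact_force: [-0.6, 1.1, 0.6]
width: 0.0686
```

```bash
python3 - <<'E'
from h import *
s=env.state(); print(s["t"],s["width"],s["tool_pos"],s["tcp_rot"],s["q"].round(2))
img=env.camera("top"); cv2.imwrite("pics/t2.png",img); img=env.camera("scene"); cv2.imwrite("pics/s2.png",img)
for n in ["top","scene"]:
    for l,z in [("plate1",.01),("block",.022)]:
        for r in env.cut_out(n,l):
            print(n,l,round(r["p"],2),rect(n,r["region"],z))
    for l in ["pivot","lens","grip","station","rest"]:
            print(l,[(round(r["p"],2),np.round(c2w(n,r["point"]),4)) for r in env.mark_of(n,l)])
E
```

```text
9.775 0.06864348041386753 [ 0.59038906 -0.08520194  0.41154232] [ 3.14036362e+00 -1.08221442e-04 -3.08404515e-01] [ 0.24  0.31 -0.25  1.77  0.09  1.08 -1.92]
top plate1 0.89 [ 620.2 -270.7  111.7   49.3   -4.6  622.8 -269.5]
top plate1 0.75 [370.2 -24.   91.3  60.2  56.9 371.4 -16.5]
top plate1 0.68 [ 576.7 -401.5  118.1   62.1   -0.7  576.  -401.5]
top plate1 0.63 [ 625.  -536.9  111.6   62.9   82.4  624.2 -535.8]
top plate1 0.63 [ 298.2 -445.9  124.4   87.3   63.8  296.5 -442. ]
top plate1 0.59 [ 452.2 -408.5  109.1   61.6   -6.4  451.8 -408.3]
pivot [(0.87, array([0.6648, 0.3266, 0.213 ]))]
lens [(0.92, array([0.4832, 0.4052, 0.2098])), (0.45, array([ 0.308 , -0.4243,  0.0031])), (0.22, array([ 0.6181, -0.2611, -0.0025]))]
grip [(0.66, array([0.3093, 0.3659, 0.0009])), (0.65, array([0.5497, 0.3756, 0.271 ]))]
station [(0.62, array([0.5757, 0.185 , 0.0012]))]
rest [(0.87, array([0.4963, 0.1665, 0.0365]))]
scene plate1 0.96 [ 622.2 -535.2  119.6   65.2   80.4  623.1 -534.2]
scene plate1 0.92 [ 619.4 -259.3  111.6   64.7   -9.4  621.3 -258.8]
scene plate1 0.83 [ 572.8 -402.1  113.3   65.4   -0.7  573.5 -400.6]
scene plate1 0.73 [ 336.3 -191.8   66.6   34.8   28.4  338.1 -188.9]
scene plate1 0.58 [363.7 -31.9 116.3  65.1  57.8 365.  -30.8]
scene plate1 0.55 [ 450.  -406.3  113.7   62.9   -8.3  450.8 -406. ]
scene block 0.83 [ 480.9 -121.4   85.7   45.2   -3.6  488.1 -117.8]
pivot [(0.93, array([0.6634, 0.3267, 0.2121])), (0.73, array([0.3131, 0.3686, 0.0046])), (0.25, array([ 6.160e-01, -2.627e-01,  2.000e-04]))]
lens [(0.74, array([0.4891, 0.4011, 0.2123]))]
grip [(0.86, array([0.5483, 0.3764, 0.2776])), (0.18, array([ 0.4721, -0.1253,  0.0035]))]
station [(0.81, array([ 0.5752,  0.1782, -0.0006]))]
rest [(0.7, array([0.4976, 0.1652, 0.0389])), (0.7, array([ 6.136e-01, -1.374e-01,  4.000e-04]))]
```

View pics/t2.png

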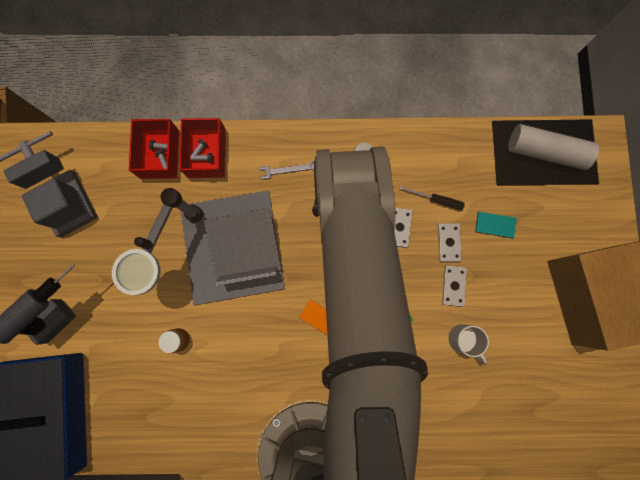

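View pics/s2.png

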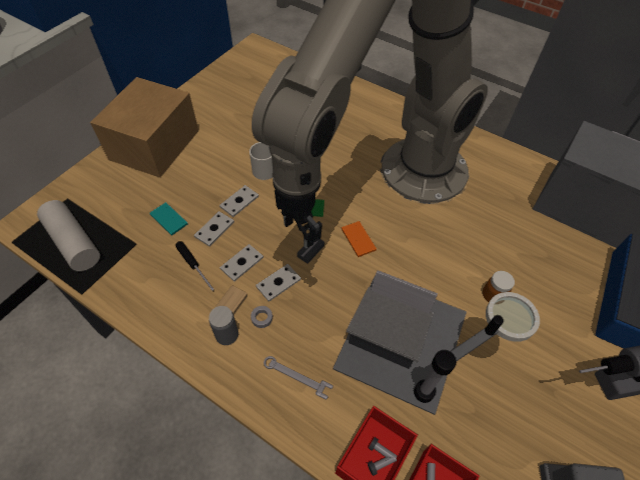

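The lens is now well aside, at (135,272) in the top view. The rest is clear, and the plates and block haven't moved. Next I refine the rest pose.

```bash
python3 - <<'E'
from h import *
img=cv2.imread("pics/t2.png"); 
K,o,M=cal("top")
def draw(x,y,yaw,rx=-77):
    S=R.from_euler('z',yaw).as_matrix(); T=np.array([x,y,0])
    Rr=S@R.from_euler('y',-18,degrees=True).as_matrix(); ro=T+S@np.array([rx/1e3,0,.038])
    L=[]
    q=[(-.145,-.09,.01),(.145,-.09,.01),(.145,.17,.01),(-.145,.17,.01)]
    L.append([T+S@np.array(p) for p in q])
    L.append([ro+Rr@np.array(p) for p in [(0,-.09,0),(.16,-.09,0),(.16,.09,0),(0,.09,0)]])
    L.append([ro+Rr@np.array(p) for p in [(0,-.08,.066),(-.01,-.08,.066),(-.01,.08,.066),(0,.08,.066)]])
    return L
s=5
big=cv2.resize(img[180:310,175:295],None,fx=s,fy=s,interpolation=cv2.INTER_CUBIC)
cv2.imwrite("pics/r0.png",big)
for l,c in zip(draw(.5758,.1806,.1593),[(0,0,255),(0,255,0),(255,0,0)]):
    pts=np.array([(w2p("top",p)-[175,180]+.5)*s for p in l],int)
    cv2.polylines(big,[pts],True,c,1)
cv2.imwrite("pics/r1.png",big)
E
```

```text
(no output)
```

View pics/r1.png

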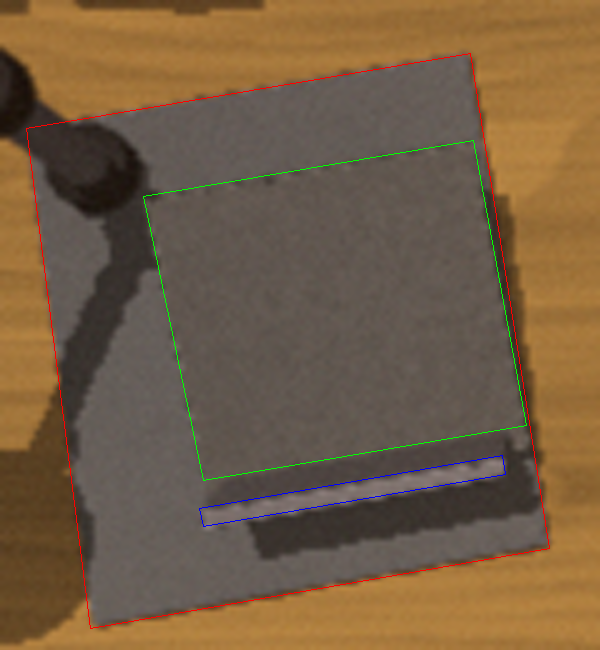

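View pics/r0.png

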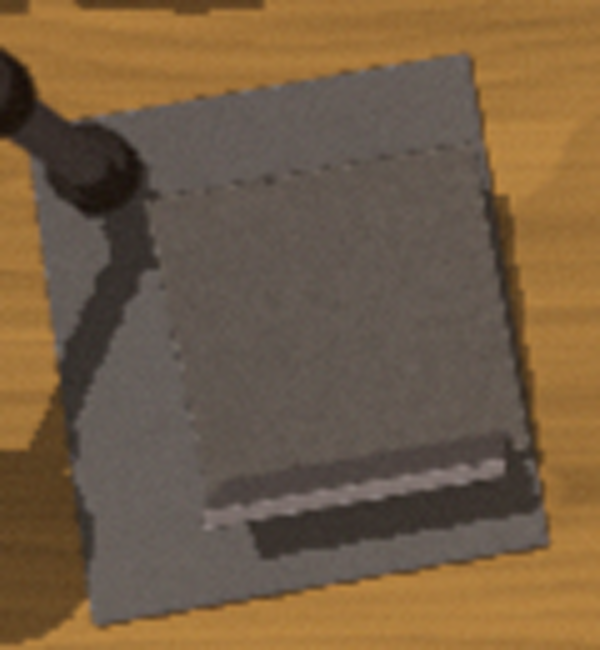

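>>> {"name": "jog_arm", "arguments": {"rows": [[0.157,-0.36,-0.4,0,0,0.004,0.85],[0.157,-0.36,-0.9,0,0,0.004,0.85],[0.157,-0.36,-0.9,0,0,0.004,0.85],[0.157,-0.36,-0.9,0,0,0.004,0.85]]}}

```text
t: 11.08
tool_pos: [0.6137, -0.135, 0.2777]
tcp_rot: [-3.141, -0.0, -0.291]
contact_force: [-0.2, 0.3, -0.1]
width: 0.0789
```

```bash
python3 - <<'E'
from h import *
s=env.state(); print(s["t"],s["width"],s["tool_pos"],s["tcp_rot"],s["q"].round(2))
img=env.camera("scene"); crop(img,200,180,360,320,5,"a1.png")
img=env.camera("top"); crop(img,300,150,460,310,4,"a2.png")
E
```

```text
11.075 0.07885493663299586 [ 0.61370228 -0.13498693  0.2777062 ] [-3.14106165e+00 -1.91472528e-04 -2.90547648e-01] [ 0.28  0.49 -0.22  1.81  0.13  0.85 -1.86]
```

View pics/a1.png

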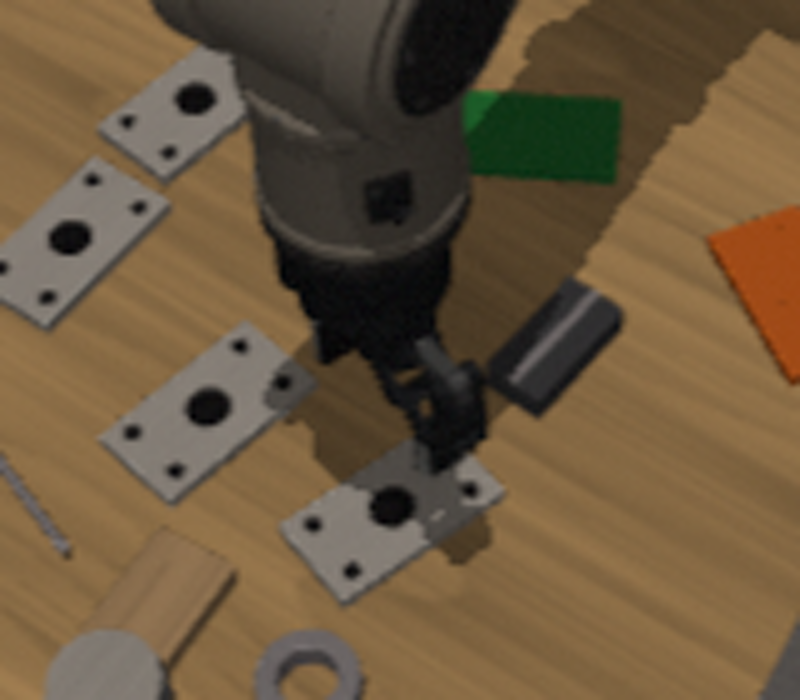

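>>> {"name": "jog_arm", "arguments": {"rows": [[0,-0.02,-0.3,0,0,0,0.85],[0,-0.02,-0.6,0,0,0,0.85],[0,-0.02,-0.64,0,0,0,0.85],[0,-0.02,-0.64,0,0,0,0.85]]}}

```text
t: 11.68
tool_pos: [0.6155, -0.1374, 0.1869]
tcp_rot: [-3.14, -0.007, -0.29]
contact_force: [0.9, -0.5, 1.5]
width: 0.0789
```

>>> {"name": "jog_arm", "arguments": {"rows": [[0,0,-0.02,0,0,0,0.85],[0,0,-0.04,0,0,0,0.85],[0,0,-0.04,0,0,0,0.85]]}}

```text
t: 12.05
tool_pos: [0.6156, -0.1374, 0.1813]
tcp_rot: [-3.14, -0.008, -0.29]
contact_force: [0.4, -0.6, -0.8]
width: 0.079
```

Stepping down until I feel the bench.

>>> {"name": "jog_arm", "arguments": {"rows": [[0,0,-0.02,0,0,0,0.7],[0,0,-0.04,0,0,0,0.7],[0,0,-0.05,0,0,0,0.7],[0,0,-0.05,0,0,0,0.7]]}}

```text
t: 12.55
tool_pos: [0.6156, -0.1374, 0.1736]
tcp_rot: [-3.14, -0.007, -0.29]
contact_force: [-0.2, 0.8, -0.6]
width: 0.0726
```

>>> {"name": "jog_arm", "arguments": {"rows": [[0,0,-0.01,0,0,0,0.7],[0,0,-0.02,0,0,0,0.7],[0,0,-0.03,0,0,0,0.7],[0,0,-0.03,0,0,0,0.7]]}}

```text
t: 13.05
tool_pos: [0.6155, -0.1374, 0.1689]
tcp_rot: [-3.14, -0.007, -0.29]
contact_force: [0.3, 0.0, 0.2]
width: 0.0726
```

>>> {"name": "jog_arm", "arguments": {"rows": [[0,0,0,0,0,0,-1],[0,0,0,0,0,0,-1],[0,0,0,0,0,0,-1],[0,0,0,0,0,0,-1]], "newtons": 50}}

```text
t: 13.55
tool_pos: [0.6155, -0.1374, 0.1693]
tcp_rot: [-3.14, -0.007, -0.29]
contact_force: [-1.0, -0.2, 6.2]
width: 0.0587
```

```bash
cat >> h.py <<'E'
RY=np.radians(9.1); RO=np.array([.498,.1673,.038])
Rrest=R.from_euler('z',RY)*R.from_euler('y',-18,degrees=True)
def to_rest(p): return Rrest.inv().apply(np.array(p)-RO)
def plan(x,y,z,tip=.168):
    "fingertip centre point at rest coords x,y,z -> shift/turn units from now"
    s=env.state(); tg=RO+Rrest.apply([x,y,z+tip])
    Rt=Rrest*R.from_euler('x',np.pi); R0=R.from_euler('xyz',s["tcp_rot"])
    c=[Rt,Rt*R.from_euler('z',np.pi)]
    v=min([(k*R0.inv()).as_rotvec() for k in c],key=np.linalg.norm)
    print("tcp target",tg.round(4),"shift",((tg-s["tool_pos"])/.15).round(3),"turn",(v/np.pi).round(4),"q",s["q"].round(2))
def tiprest(tip=.168):
    s=env.state(); T=R.from_euler('xyz',s["tcp_rot"])
    p=to_rest(s["tool_pos"]+T.apply([0,0,tip])); print("tip in rest mm",(p*1e3).round(1),"f_rest",Rrest.inv().apply(s["contact_force"]).round(1),"w",round(s["width"],4),"t",s["t"], "rel rot",((Rrest*R.from_euler('x',np.pi)).inv()*T).as_rotvec().round(3))
E
python3 -c "
from h import *
plan(.057,0,.06)"
```

```text
tcp target [0.482  0.1647 0.2725] shift [-0.891  2.014  0.688] turn [-0.0069 -0.0983  0.1416] q [ 0.26  0.64 -0.19  1.85  0.18  0.66 -1.9 ]
```

>>> {"name": "jog_arm", "arguments": {"rows": [[0,0,0.3,0,0,0,-1],[0,0,0.7,0,0,0,-1],[0,0,1,0,0,0,-1],[0,0,1,0,0,0,-1]]}}

```text
t: 14.05
tool_pos: [0.6164, -0.1375, 0.3232]
tcp_rot: [-3.14, -0.013, -0.29]
contact_force: [-0.3, 0.5, -2.7]
width: 0.0581
```

>>> {"name": "jog_arm", "arguments": {"rows": [[-0.3,0.33,0,0,0,0.04,-1],[-0.6,0.66,0,0,0,0.08,-1],[-0.89,1,0,0,0,0.12,-1],[-0.89,1,0,0,0,0.14,-1],[-0.89,1,0,0,0,0.14,-1]]}}

```text
t: 14.68
tool_pos: [0.4823, 0.013, 0.3226]
tcp_rot: [-3.139, -0.012, 0.151]
contact_force: [1.0, -1.9, -1.5]
width: 0.0582
```

>>> {"name": "jog_arm", "arguments": {"rows": [[0,0.3,0.1,0,-0.03,0,-1],[0,0.6,0.1,0,-0.06,0,-1],[0,1,0.1,0,-0.09,0,-1],[0,1,0.1,0,-0.09,0,-1]]}}

```text
t: 15.18
tool_pos: [0.482, 0.1672, 0.3373]
tcp_rot: [3.102, -0.293, 0.161]
contact_force: [0.0, -1.3, -1.9]
width: 0.0583
```

```bash
python3 - <<'E'
from h import *
tiprest(.169)
plan(.060,0,.03,.169)
img=env.camera("scene"); crop(img,320,230,480,370,5,"a3.png")
img=env.camera("top"); crop(img,160,170,320,310,5,"a4.png")
E
```

```text
tip in rest mm [ 73.9  -4.1 120.7] f_rest [-0.8 -1.2 -1.7] w 0.0583 t 15.175 rel rot [-0.039 -0.021 -0.003]
tcp target [0.4936 0.1666 0.2458] shift [ 0.077 -0.004 -0.61 ] turn [ 0.0128 -0.0047  0.003 ] q [-0.11  0.2  -0.44  2.12  0.4   0.61 -2.24]
```

View pics/a3.png

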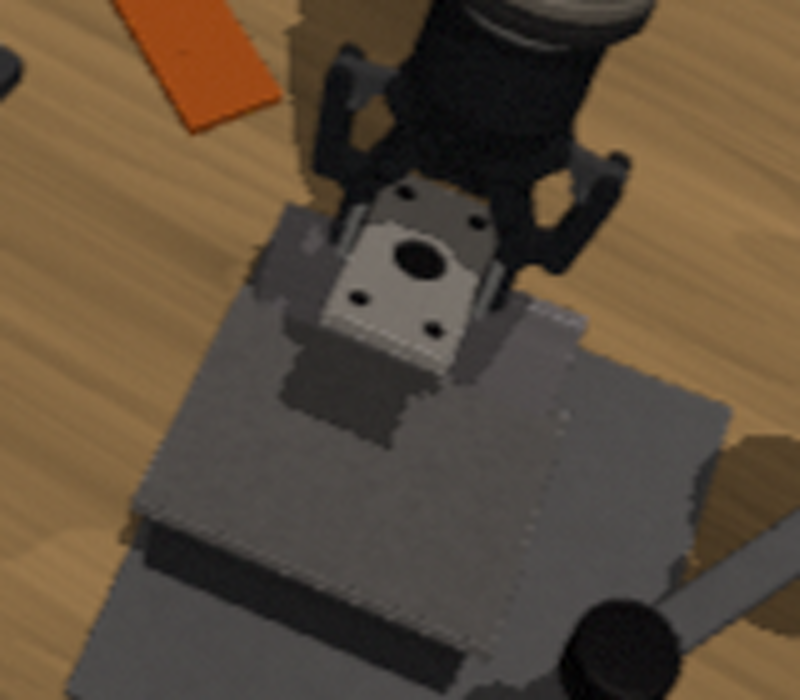

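>>> {"name": "jog_arm", "arguments": {"rows": [[0.127,0.004,-0.2,0.013,-0.005,0.003,-1],[0.127,0.004,-0.4,0.013,-0.005,0.003,-1],[0.127,0.004,-0.59,0.013,-0.005,0.003,-1],[0.127,0.004,-0.59,0.013,-0.005,0.003,-1]]}}

```text
t: 15.78
tool_pos: [0.5016, 0.1613, 0.2463]
tcp_rot: [3.138, -0.307, 0.152]
contact_force: [0.2, 0.7, -2.0]
width: 0.0588
```

```bash
python3 - <<'E'
from h import *
tiprest(.169)
plan(.066,0,.005,.169)
img=env.camera("scene"); crop(img,320,230,480,370,5,"a5.png")
img=env.camera("top"); crop(img,160,170,320,310,5,"a6.png")
E
```

```text
tip in rest mm [65.7 -7.5 28.3] f_rest [-0.3  0.6 -2. ] w 0.0588 t 15.775 rel rot [-0.006 -0.007  0.006]
tcp target [0.5069 0.1687 0.2239] shift [ 0.035  0.05  -0.15 ] turn [ 0.0014 -0.002   0.0024] q [-0.18  0.36 -0.33  2.16  0.58  0.4  -2.4 ]
```

View pics/a5.png

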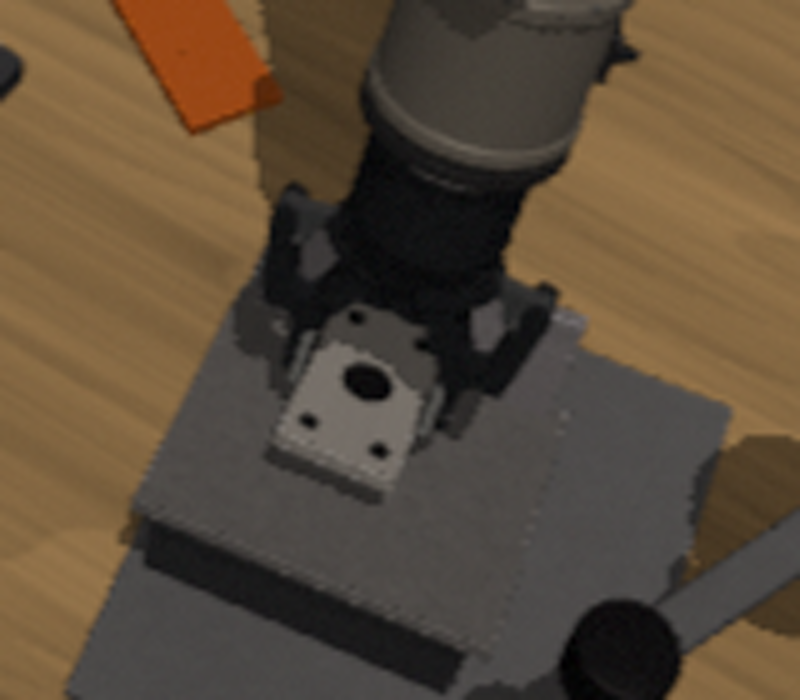

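View pics/a6.png

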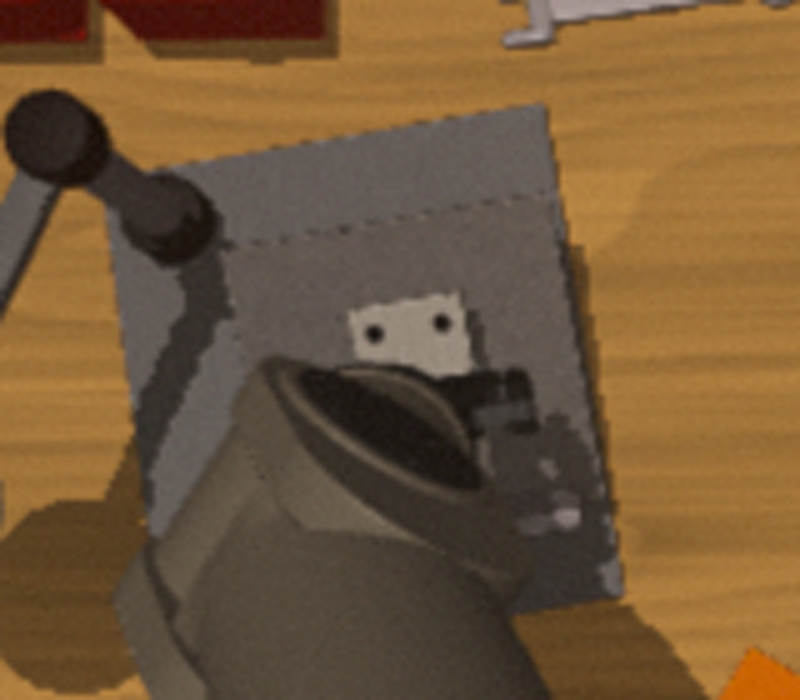

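>>> {"name": "jog_arm", "arguments": {"rows": [[0.035,0.05,-0.05,0.001,-0.002,0.002,-1],[0.035,0.05,-0.1,0.001,-0.002,0.002,-1],[0.035,0.05,-0.15,0.001,-0.002,0.002,-1],[0.035,0.05,-0.15,0.001,-0.002,0.002,-1]]}}

```text
t: 16.38
tool_pos: [0.5072, 0.1699, 0.2256]
tcp_rot: [3.141, -0.317, 0.159]
contact_force: [0.6, 0.8, -2.0]
width: 0.058
```

```bash
python3 - <<'E'
from h import *
tiprest(.169)
plan(.062,0,.001,.169)
E
```

```text
tip in rest mm [67.4  1.   6.5] f_rest [ 0.1  0.7 -2.1] w 0.058 t 16.375 rel rot [-0.001  0.003 -0.   ]
tcp target [0.5044 0.1683 0.2188] shift [-0.019 -0.011 -0.045] turn [ 0.0001  0.0009 -0.0001] q [-0.23  0.4  -0.28  2.16  0.64  0.35 -2.47]
```

>>> {"name": "jog_arm", "arguments": {"rows": [[-0.01,-0.008,-0.02,0,0,0,-1],[-0.019,-0.008,-0.042,0,0,0,-1],[-0.019,-0.008,-0.042,0,0,0,-1]]}}

```text
t: 16.75
tool_pos: [0.5041, 0.1687, 0.2191]
tcp_rot: [3.141, -0.317, 0.159]
contact_force: [0.4, 0.6, -2.3]
width: 0.0583
```

```bash
python3 - <<'E'
from h import *
tiprest(.169)
plan(.056,0,.001,.169)
E
```

```text
tip in rest mm [62.3  0.3  1.3] f_rest [-0.3  0.5 -2.3] w 0.0583 t 16.75 rel rot [-0.001  0.002 -0.001]
tcp target [0.4987 0.1674 0.217 ] shift [-0.036 -0.008 -0.014] turn [ 0.0001  0.0008 -0.0001] q [-0.25  0.41 -0.27  2.17  0.66  0.34 -2.49]
```

>>> {"name": "jog_arm", "arguments": {"rows": [[0.002,0,-0.006,0,0,0,-1],[0.003,0,-0.01,0,0,0,-1],[0.003,0,-0.01,0,0,0,-1]]}}

```text
t: 17.12
tool_pos: [0.5044, 0.1688, 0.2185]
tcp_rot: [3.141, -0.318, 0.159]
contact_force: [-14.8, -4.0, 23.8]
width: 0.0586
```

```bash
python3 - <<'E'
from h import *
tiprest(.169)
E
```

```text
tip in rest mm [62.5  0.3  0.6] f_rest [-7.1 -1.6 27.4] w 0.0586 t 17.125 rel rot [-0.001  0.003 -0.001]
```

>>> {"name": "jog_arm", "arguments": {"rows": [[-0.001,0,0.006,0,0,0,-1],[-0.013,-0.002,0.002,0,0,0,-1],[-0.025,-0.004,-0.002,0,0,0,-1],[-0.025,-0.004,-0.002,0,0,0,-1]]}}

```text
t: 17.62
tool_pos: [0.5004, 0.1682, 0.218]
tcp_rot: [3.14, -0.317, 0.16]
contact_force: [0.4, 0.3, -1.8]
width: 0.0583
```

```bash
python3 - <<'E'
from h import *
tiprest(.169)
E
```

```text
tip in rest mm [58.5  0.3  1.4] f_rest [-0.2  0.3 -1.8] w 0.0583 t 17.625 rel rot [-0.001  0.003 -0.001]
```

>>> {"name": "jog_arm", "arguments": {"rows": [[-0.006,-0.001,-0.002,0,0,0,-1],[-0.012,-0.002,-0.004,0,0,0,-1],[-0.019,-0.003,-0.006,0,0,0,-1],[-0.019,-0.003,-0.006,0,0,0,-1]]}}

```text
t: 18.12
tool_pos: [0.4985, 0.1678, 0.2177]
tcp_rot: [3.141, -0.319, 0.159]
contact_force: [6.7, -0.8, -0.7]
width: 0.0582
```

```bash
python3 - <<'E'
from h import *
tiprest(.169)
E
```

```text
tip in rest mm [56.9  0.4  1.7] f_rest [ 6.  -1.8 -2.7] w 0.0582 t 18.125 rel rot [-0.     0.005 -0.001]
```

>>> {"name": "jog_arm", "arguments": {"rows": [[-0.004,0,-0.006,0,0,0,-1],[-0.004,0,-0.006,0,0,0,0.7],[-0.004,0,-0.006,0,0,0,0.7],[-0.004,0,-0.006,0,0,0,0.7],[-0.004,0,-0.006,0,0,0,0.7]]}}

```text
t: 18.75
tool_pos: [0.4978, 0.1678, 0.2167]
tcp_rot: [3.141, -0.319, 0.159]
contact_force: [-0.0, -0.5, 0.1]
width: 0.0728
```

>>> {"name": "jog_arm", "arguments": {"rows": [[-0.02,-0.003,0.063,0,0,0,0.7],[-0.06,-0.01,0.19,0,0,0,0.7],[-0.14,-0.022,0.444,0,0,0,0.7],[-0.2,-0.03,0.8,0,0,0,0.7],[-0.2,-0.03,0.8,0,0,0,0.7]]}}

```text
t: 19.38
tool_pos: [0.4679, 0.1637, 0.341]
tcp_rot: [-3.141, -0.326, 0.159]
contact_force: [0.5, 0.3, -0.9]
width: 0.0728
```

>>> {"name": "jog_arm", "arguments": {"rows": [[0.3,-0.33,0.1,0,0.03,0,0.85],[0.6,-0.66,0.1,0,0.06,0,0.85],[0.9,-1,0.1,0,0.1,0,0.85],[0.9,-1,0.1,0,0.1,0,0.85]]}}

```text
t: 19.88
tool_pos: [0.6048, 0.0097, 0.3551]
tcp_rot: [-3.092, -0.013, 0.146]
contact_force: [-0.4, 0.5, -0.2]
width: 0.0792
```

>>> {"name": "jog_arm", "arguments": {"rows": [[0.03,-0.33,0,0,0,-0.03,0.85],[0.06,-0.66,0,0,0,-0.06,0.85],[0.1,-1,0,0,0,-0.1,0.85],[0.1,-1,0,0,0,-0.1,0.85]]}}

```text
t: 20.38
tool_pos: [0.6192, -0.1441, 0.3546]
tcp_rot: [-3.094, -0.012, -0.175]
contact_force: [0.3, 1.1, -0.4]
width: 0.079
```

```bash
python3 - <<'E'
from h import *
s=env.state(); print(s["t"],s["width"],s["tool_pos"],s["tcp_rot"],s["q"].round(2))
img=env.camera("top"); crop(img,160,170,320,310,5,"b1.png")
for r in env.cut_out("top","plate1"):print(round(r["p"],2),rect("top",r["region"],.01))
img=env.camera("scene"); crop(img,320,230,480,370,5,"b2.png")
for r in env.cut_out("scene","plate1"):print(round(r["p"],2),rect("scene",r["region"],.01))
E
```

```text
20.375 0.07896966722663976 [ 0.61920388 -0.14413746  0.35461384] [-3.09354195 -0.01247144 -0.17507576] [ 0.36  0.42 -0.29  1.73  0.09  0.99 -1.7 ]
0.96 [ 451.6 -409.1  109.9   64.8   -3.5  452.7 -409. ]
0.88 [ 581.7 -372.5  110.5   51.6   -2.8  584.7 -375.8]
0.79 [555.  185.5 117.6  66.1  11.7 554.5 185.2]
0.74 [364.3 -33.3 110.   61.1  58.  364.3 -33.7]
0.65 [ 625.1 -536.3  112.4   60.5   78.4  625.4 -536.7]
0.97 [ 619.4 -259.2  112.9   65.8   -8.   620.7 -259. ]
0.96 [520.2 170.   99.5  64.7   9.2 521.9 170.8]
0.78 [ 5.775e+02 -3.646e+02  1.185e+02  6.690e+01 -1.000e-01  5.795e+02
 -3.649e+02]
0.75 [364.5 -30.5 115.3  62.   58.1 365.8 -29.1]
0.72 [ 458.8 -409.1   92.    62.9   -7.1  466.3 -412. ]
0.65 [ 622.5 -535.1  119.    62.    78.7  623.1 -534.5]
```

View pics/b1.png

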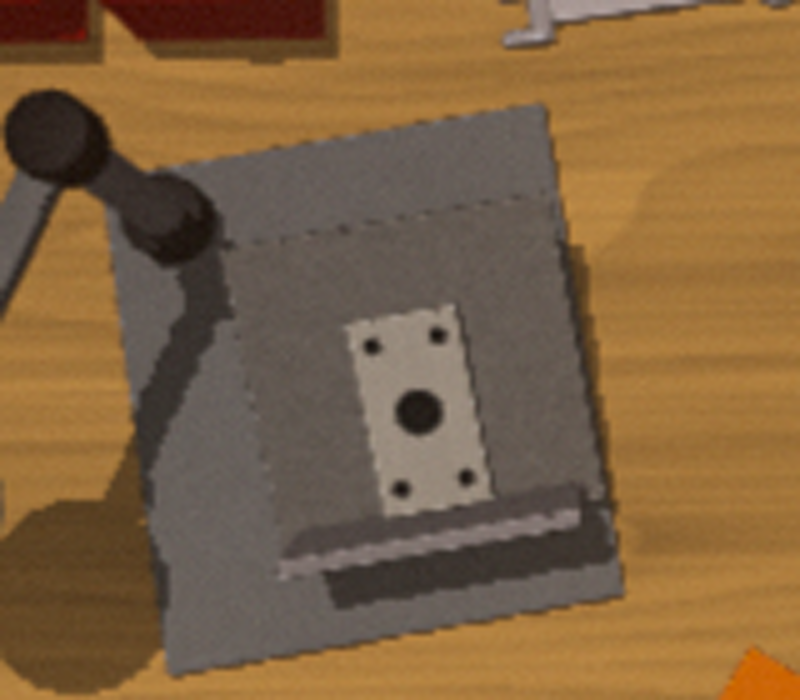

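View pics/b2.png

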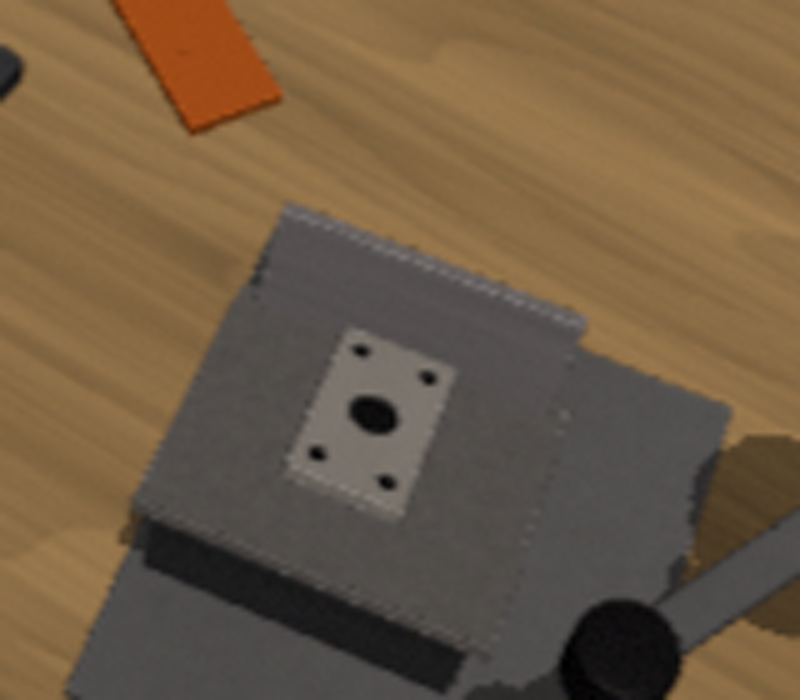

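Plate A sits square in mid-width at the foot of the backstop. Plate C has been knocked to about (580,-368), so I'll measure it again later. Next is plate B.

```bash
cat >> h.py <<'E'
def pd(x,y,deg,z):
    s=env.state(); Rt=R.from_euler('xyz',[np.pi,0,np.radians(deg)]); v=(Rt*R.from_euler('xyz',s["tcp_rot"]).inv()).as_rotvec()
    print("shift",((np.array([x,y,z])-s["tool_pos"])/.15).round(3),"turn",(v/np.pi).round(4))
E
python3 -c "
from h import *
pd(.6205,-.2597,-9.2,.2)"
```

```text
shift [ 0.005 -0.807 -1.033] turn [-0.0151  0.0065  0.0015]
```

>>> {"name": "jog_arm", "arguments": {"rows": [[0.005,-0.4,-0.1,-0.015,0.006,0.001,0.85],[0.005,-0.8,-0.2,-0.015,0.006,0.001,0.85],[0.005,-0.8,-0.6,-0.015,0.006,0.001,0.85],[0.005,-0.8,-1,-0.015,0.006,0.001,0.85],[0.005,-0.8,-1,-0.015,0.006,0.001,0.85],[0.005,-0.8,-1,-0.015,0.006,0.001,0.85]]}}

```text
t: 21.32
tool_pos: [0.6215, -0.2579, 0.2072]
tcp_rot: [-3.141, -0.004, -0.161]
contact_force: [0.2, 0.3, 0.6]
width: 0.079
```

```bash
python3 - <<'E'
from h import *
pd(.6205,-.2595,-9.2,.169)
img=env.camera("scene"); crop(img,180,180,340,320,5,"c1.png")
E
```

```text
shift [-0.007 -0.01  -0.255] turn [-0.      0.0011  0.0001]
```

View pics/c1.png

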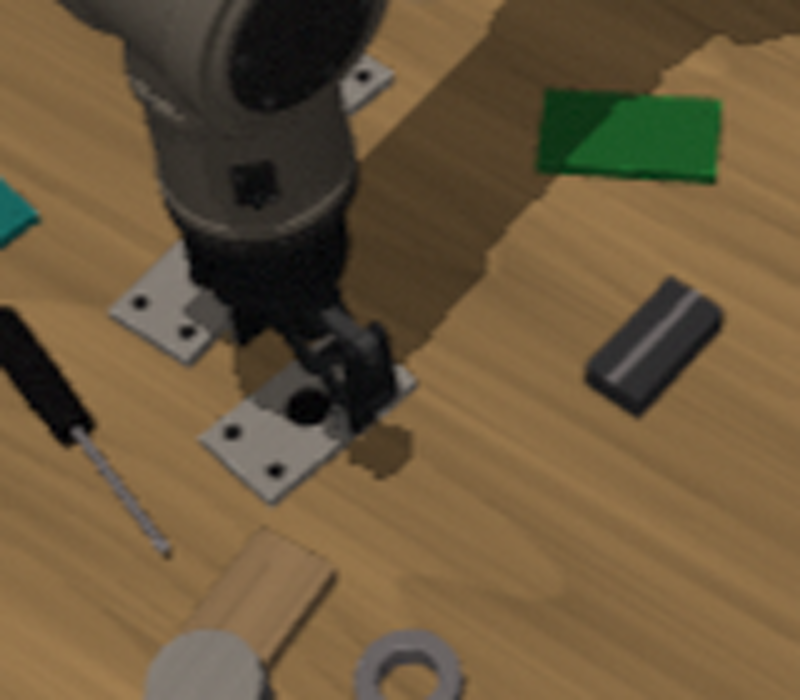

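>>> {"name": "jog_arm", "arguments": {"rows": [[-0.007,-0.01,-0.1,0,0.001,0,0.7],[-0.007,-0.01,-0.2,0,0.001,0,0.7],[-0.007,-0.01,-0.25,0,0.001,0,0.7],[-0.007,-0.01,-0.25,0,0.001,0,0.7]]}}

```text
t: 21.88
tool_pos: [0.6203, -0.2596, 0.1695]
tcp_rot: [-3.142, -0.0, -0.161]
contact_force: [-0.3, -0.1, -0.8]
width: 0.0727
```

>>> {"name": "jog_arm", "arguments": {"rows": [[0,0,0,0,0,0,0.7],[0,0,0,0,0,0,-1],[0,0,0,0,0,0,-1],[0,0,0,0,0,0,-1],[0,0,0,0,0,0,-1]]}}

```text
t: 22.5
tool_pos: [0.6205, -0.2597, 0.1702]
tcp_rot: [3.141, -0.001, -0.161]
contact_force: [-2.7, 1.2, 5.7]
width: 0.0582
```

>>> {"name": "jog_arm", "arguments": {"rows": [[0,0,0.3,0,0,0,-1],[0,0,0.7,0,0,0,-1],[0,0,1,0,0,0,-1],[0,0,1,0,0,0,-1]]}}

```text
t: 23.0
tool_pos: [0.6214, -0.26, 0.3244]
tcp_rot: [3.14, -0.007, -0.161]
contact_force: [-0.3, -0.9, -1.7]
width: 0.0585
```

>>> {"name": "jog_arm", "arguments": {"rows": [[-0.13,0.33,0,0,0,0.03,-1],[-0.27,0.66,0,0,0,0.06,-1],[-0.4,1,0,0,0,0.1,-1],[-0.4,1,0,0,0,0.1,-1]]}}

```text
t: 23.5
tool_pos: [0.5601, -0.106, 0.3238]
tcp_rot: [3.142, -0.006, 0.16]
contact_force: [0.0, -1.6, -2.0]
width: 0.0587
```

>>> {"name": "jog_arm", "arguments": {"rows": [[-0.13,0.33,0,0,-0.02,0,-1],[-0.27,0.66,0,0,-0.03,0,-1],[-0.4,1,0,0,-0.05,0,-1],[-0.4,1,0,0,-0.05,0,-1]]}}

```text
t: 24.0
tool_pos: [0.4986, 0.0473, 0.3235]
tcp_rot: [3.117, -0.162, 0.167]
contact_force: [-1.1, -0.3, -1.0]
width: 0.0585
```

```bash
python3 - <<'E'
from h import *
tiprest(.17)
plan(.070,0,.05,.17)
E
```

```text
tip in rest mm [  44.9 -122.6  109.2] f_rest [-1.4 -0.1 -0.6] w 0.0585 t 24.0 rel rot [-0.023 -0.152 -0.01 ]
tcp target [0.4966 0.1671 0.2689] shift [-0.013  0.799 -0.364] turn [ 0.0155 -0.0466 -0.0008] q [ 0.15  0.23 -0.44  2.11  0.22  0.68 -1.83]
```

>>> {"name": "jog_arm", "arguments": {"rows": [[0.1,0.4,0,0.008,-0.025,0,-1],[0.1,0.8,0,0.0155,-0.047,0,-1],[0.05,0.8,-0.15,0.0155,-0.047,0,-1],[-0.013,0.8,-0.36,0.0155,-0.047,0,-1],[-0.013,0.8,-0.36,0.0155,-0.047,0,-1],[-0.013,0.8,-0.36,0.0155,-0.047,0,-1]]}}

```text
t: 24.75
tool_pos: [0.4975, 0.167, 0.2701]
tcp_rot: [3.141, -0.316, 0.161]
contact_force: [0.6, -0.1, -0.6]
width: 0.0584
```

```bash
python3 - <<'E'
from h import *
tiprest(.17)
plan(.064,0,.014,.17)
E
```

```text
tip in rest mm [71.5 -0.2 50.9] f_rest [ 0.3 -0.1 -0.7] w 0.0584 t 24.75 rel rot [ 0.     0.002 -0.002]
tcp target [0.502  0.1679 0.2328] shift [ 0.03   0.006 -0.249] turn [ 0.      0.0005 -0.0005] q [-0.16  0.32 -0.37  2.15  0.52  0.44 -2.35]
```

>>> {"name": "jog_arm", "arguments": {"rows": [[0.03,0.006,-0.1,0,0,0,-1],[0.03,0.006,-0.2,0,0,0,-1],[0.03,0.006,-0.25,0,0,0,-1],[0.03,0.006,-0.25,0,0,0,-1]]}}

```text
t: 25.25
tool_pos: [0.5021, 0.1678, 0.2322]
tcp_rot: [3.141, -0.315, 0.161]
contact_force: [-0.3, 0.2, -1.3]
width: 0.0584
```

```bash
python3 - <<'E'
from h import *
tiprest(.17)
plan(.0585,0,.0105,.17)
E
```

```text
tip in rest mm [64.1 -0.1 13.4] f_rest [-0.7  0.3 -1.2] w 0.0584 t 25.25 rel rot [-0.     0.001 -0.002]
tcp target [0.4979 0.1673 0.2277] shift [-0.029 -0.004 -0.03 ] turn [ 0.0001  0.0003 -0.0005] q [-0.22  0.38 -0.3   2.17  0.62  0.36 -2.45]
```

>>> {"name": "jog_arm", "arguments": {"rows": [[-0.015,-0.002,-0.014,0,0,0,-1],[-0.029,-0.004,-0.028,0,0,0,-1],[-0.035,-0.005,-0.03,0,0,0,-1],[-0.041,-0.006,-0.032,0,0,0,-1],[-0.041,-0.006,-0.032,0,0,0,-1]]}}

```text
t: 25.88
tool_pos: [0.4959, 0.1669, 0.2275]
tcp_rot: [3.141, -0.315, 0.161]
contact_force: [-0.1, -0.1, -1.4]
width: 0.0586
```

```bash
python3 - <<'E'
from h import *
tiprest(.17)
E
```

```text
tip in rest mm [56.7 -0.  10.8] f_rest [-0.5 -0.1 -1.3] w 0.0586 t 25.875 rel rot [ 0.     0.001 -0.002]
```

>>> {"name": "jog_arm", "arguments": {"rows": [[-0.006,-0.001,-0.002,0,0,0,-1],[-0.012,-0.002,-0.004,0,0,0,-1],[-0.018,-0.003,-0.006,0,0,0,-1],[-0.018,-0.003,-0.006,0,0,0,-1]]}}

```text
t: 26.38
tool_pos: [0.4936, 0.1665, 0.2268]
tcp_rot: [3.141, -0.316, 0.161]
contact_force: [4.2, -0.1, -1.2]
width: 0.0584
```

```bash
python3 - <<'E'
from h import *
tiprest(.17)
E
```

```text
tip in rest mm [54.4 -0.  11. ] f_rest [ 3.6 -0.8 -2.4] w 0.0584 t 26.375 rel rot [ 0.     0.002 -0.002]
```

>>> {"name": "jog_arm", "arguments": {"rows": [[0,0,-0.006,0,0,0,-1],[0,0,-0.006,0,0,0,0.7],[0,0,-0.006,0,0,0,0.7],[0,0,-0.006,0,0,0,0.7],[0,0,-0.006,0,0,0,0.7]]}}

```text
t: 27.0
tool_pos: [0.4935, 0.1666, 0.2258]
tcp_rot: [3.141, -0.316, 0.161]
contact_force: [-0.3, -0.0, -1.0]
width: 0.0724
```

>>> {"name": "jog_arm", "arguments": {"rows": [[-0.02,-0.003,0.063,0,0,0,0.7],[-0.06,-0.01,0.19,0,0,0,0.7],[-0.14,-0.022,0.444,0,0,0,0.7],[-0.2,-0.03,0.8,0,0,0,0.7],[-0.2,-0.03,0.8,0,0,0,0.7]]}}

```text
t: 27.62
tool_pos: [0.4636, 0.1625, 0.3501]
tcp_rot: [-3.141, -0.322, 0.16]
contact_force: [0.6, 0.5, -0.3]
width: 0.0724
```

>>> {"name": "jog_arm", "arguments": {"rows": [[0.3,-0.33,0.1,0,0.03,0,0.85],[0.5,-0.66,0.1,0,0.06,0,0.85],[0.6,-1,0.1,0,0.1,0,0.85],[0.6,-1,0.1,0,0.1,0,0.85]]}}

```text
t: 28.12
tool_pos: [0.5547, 0.0079, 0.3643]
tcp_rot: [-3.092, -0.009, 0.145]
contact_force: [-0.4, 1.0, -0.4]
width: 0.079
```

>>> {"name": "jog_arm", "arguments": {"rows": [[0.03,-0.33,0,0,0,-0.02,0.85],[0.06,-0.66,0,0,0,-0.04,0.85],[0.1,-1,0,0,0,-0.05,0.85],[0.1,-1,0,0,0,-0.05,0.85]]}}

```text
t: 28.62
tool_pos: [0.5692, -0.1454, 0.3639]
tcp_rot: [-3.093, -0.009, -0.017]
contact_force: [0.1, 0.6, -0.3]
width: 0.0792
```

```bash
python3 - <<'E'
from h import *
s=env.state(); print(s["t"],s["width"],s["tool_pos"],s["tcp_rot"],s["q"].round(2))
img=env.camera("top"); crop(img,160,170,320,310,5,"d1.png");crop(img,320,170,520,330,4,"d3.png")
for r in env.cut_out("top","plate1"):print(round(r["p"],2),rect("top",r["region"],.01))
img=env.camera("scene"); crop(img,320,230,480,370,5,"d2.png")
for r in env.cut_out("scene","plate1"):print(round(r["p"],2),rect("scene",r["region"],.01))
E
```

```text
28.625 0.0792091218405428 [ 0.56917946 -0.14542297  0.36389794] [-3.09274623 -0.0086176  -0.01693944] [ 0.4   0.34 -0.31  1.83  0.06  0.98 -1.51]
0.97 [554.  185.3 119.9  69.7  10.3 553.1 185.4]
0.88 [ 451.2 -408.4  109.6   61.9   -6.6  450.7 -408.5]
0.87 [ 624.1 -536.   115.4   66.7   80.   623.4 -536.4]
0.75 [365.4 -33.8 109.9  61.1  58.2 364.5 -34.1]
0.64 [ 580.  -375.2  107.7   45.5   -3.1  576.9 -376.5]
0.5 [ 827.2 -162.    92.1   64.5   -1.7  829.  -161.1]
0.98 [ 621.3 -535.9  118.    63.2   80.5  622.3 -535. ]
0.94 [364.8 -31.6 114.6  62.8  59.2 366.1 -30.5]
0.88 [ 347.1 -210.3   78.9   67.8  -60.   341.6 -208.6]
0.84 [ 448.5 -408.7  115.6   71.    -6.7  450.5 -407.9]
0.7 [511.7 169.3  99.   63.8   8.5 512.3 170.2]
0.57 [515.4 170.1 208.8 191.5   9.3 524.  174.6]
0.56 [ 579.2 -365.7  111.7   58.3   -1.4  580.2 -364.9]
0.53 [565.  177.4  59.8   7.9 -80.9 564.9 177.5]
```

View pics/d1.png

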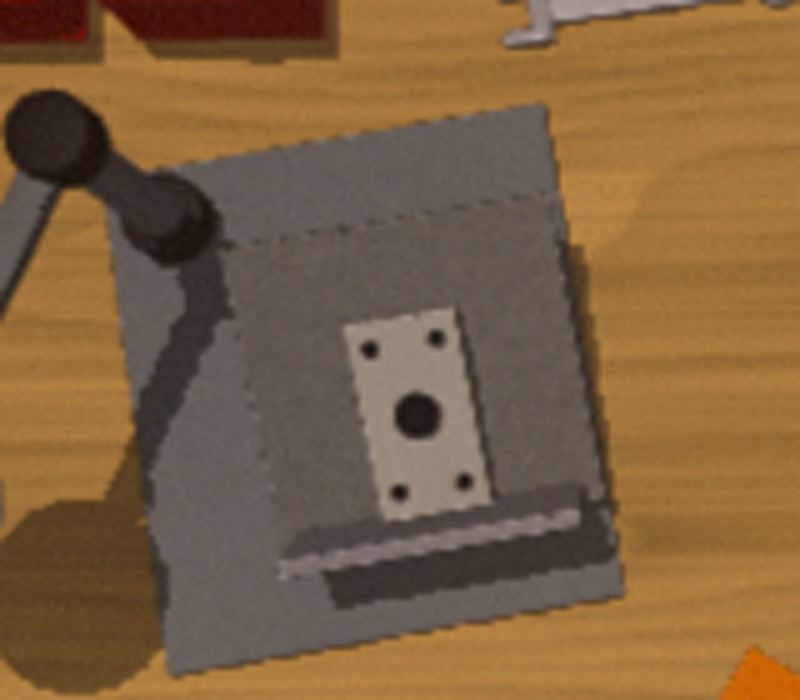

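View pics/d2.png

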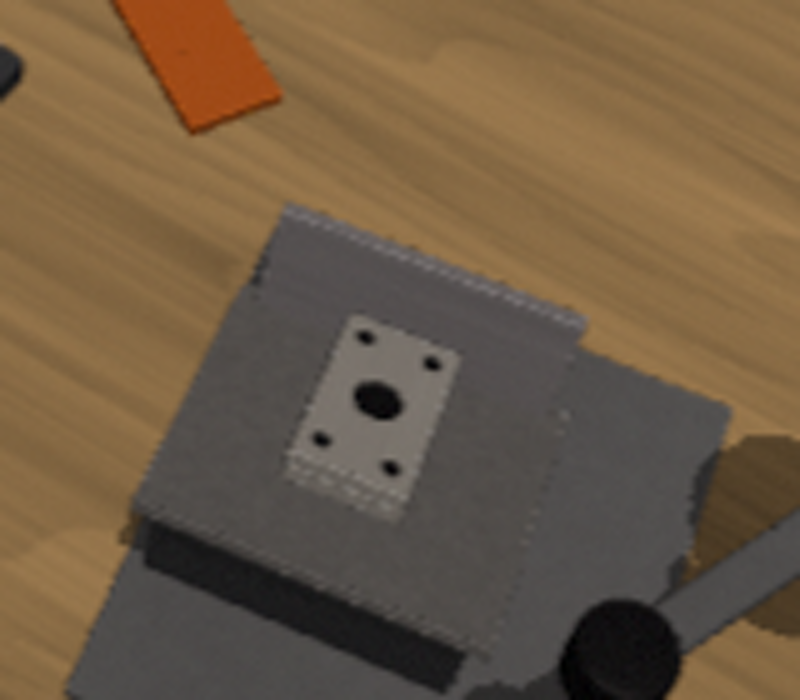

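View pics/d3.png

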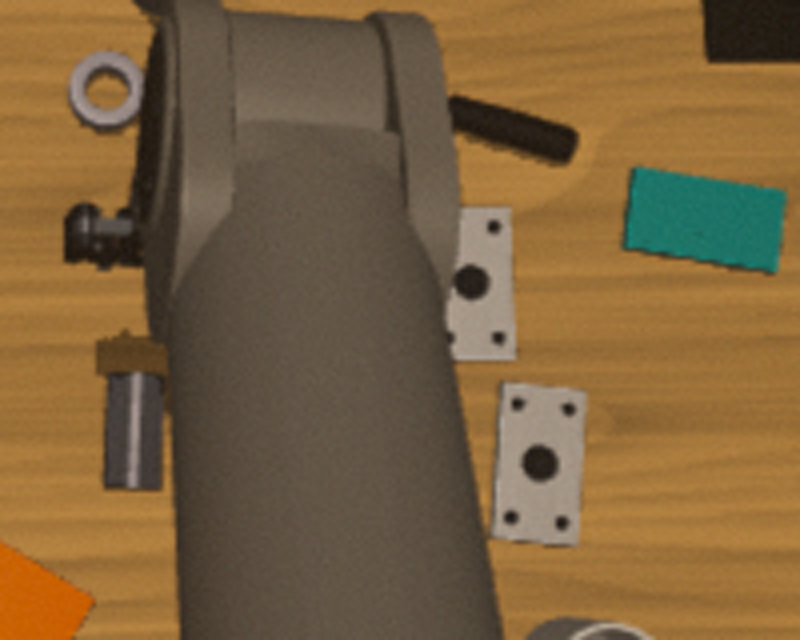

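```bash
python3 -c "
from h import *
print(p2w('top',(437.6,240.3),.01), p2w('top',(450-.1,242.1),.01))
pd(.5795,-.2954,-1,.30)"
```

```text
[ 0.58022532 -0.36828161  0.01      ] [ 0.5745982  -0.40305768  0.01      ]
shift [ 0.066 -1.034 -0.429] turn [-0.016   0.0031 -0.0026]
```

>>> {"name": "jog_arm", "arguments": {"rows": [[0.03,-0.4,-0.1,-0.016,0.003,-0.0015,0.85],[0.06,-0.8,-0.3,-0.016,0.003,-0.0015,0.85],[0.066,-1,-0.43,-0.016,0.003,-0.0015,0.85],[0.066,-1,-0.43,-0.016,0.003,-0.0015,0.85]]}}

```text
t: 29.32
tool_pos: [0.5787, -0.2917, 0.2977]
tcp_rot: [-3.141, 0.003, -0.016]
contact_force: [-0.6, 0.7, 0.9]
width: 0.0791
```

>>> {"name": "jog_arm", "arguments": {"rows": [[0,-0.25,0,0,0,0,0.85],[0,-0.48,-0.2,0,0,0,0.85],[0,-0.48,-0.6,0,0,0,0.85],[0,-0.48,-0.6,0,0,0,0.85]]}}

```text
t: 29.82
tool_pos: [0.578, -0.3609, 0.2044]
tcp_rot: [-3.136, 0.008, -0.013]
contact_force: [-0.7, 0.5, 0.6]
width: 0.0787
```

```bash
python3 - <<'E'
from h import *
pd(.5797,-.3665,-1,.1695)
img=env.camera("scene"); crop(img,140,160,300,300,5,"e1.png")
E
```

```text
shift [ 0.011 -0.037 -0.233] turn [-0.0017 -0.0026 -0.0013]
```

View pics/e1.png

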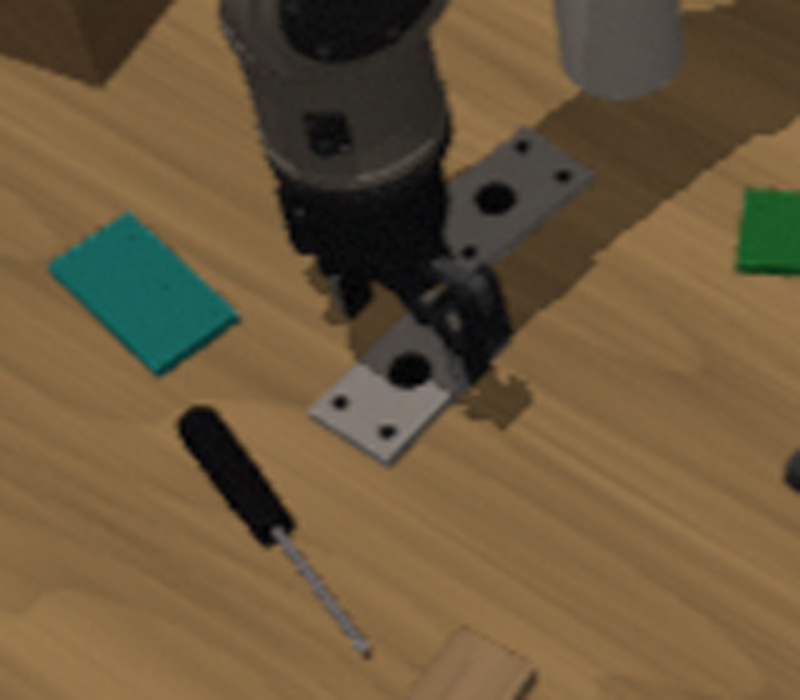

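>>> {"name": "jog_arm", "arguments": {"rows": [[0.011,-0.037,-0.02,-0.0017,-0.0026,-0.001,0.85],[0.011,-0.037,-0.1,-0.0017,-0.0026,-0.001,0.85],[0.011,-0.037,-0.2,-0.0017,-0.0026,-0.001,0.7],[0.011,-0.037,-0.23,-0.0017,-0.0026,-0.001,0.7],[0.011,-0.037,-0.233,-0.0017,-0.0026,-0.001,0.7]]}}

```text
t: 30.5
tool_pos: [0.5807, -0.3668, 0.1719]
tcp_rot: [3.14, -0.003, -0.016]
contact_force: [0.3, -0.3, 0.3]
width: 0.0724
```

>>> {"name": "jog_arm", "arguments": {"rows": [[0,0,0,0,0,0,0.7],[0,0,0,0,0,0,-1],[0,0,0,0,0,0,-1],[0,0,0,0,0,0,-1],[0,0,0,0,0,0,-1]]}}

```text
t: 31.12
tool_pos: [0.5809, -0.3669, 0.1726]
tcp_rot: [3.14, -0.003, -0.017]
contact_force: [-2.3, 0.3, 5.6]
width: 0.0585
```

>>> {"name": "jog_arm", "arguments": {"rows": [[0,0,0.3,0,0,0,-1],[0,0,0.7,0,0,0,-1],[0,0,1,0,0,0,-1],[0,0,1,0,0,0,-1]]}}

```text
t: 31.62
tool_pos: [0.5817, -0.3674, 0.327]
tcp_rot: [3.136, -0.009, -0.017]
contact_force: [-0.3, 0.2, -1.8]
width: 0.0579
```

>>> {"name": "jog_arm", "arguments": {"rows": [[0,0.4,0,0,0,0,-1],[0,0.8,0,0,0,0,-1],[0,0.98,0,0,0,0,-1]]}}

```text
t: 32.0
tool_pos: [0.5815, -0.2166, 0.3263]
tcp_rot: [3.138, -0.008, -0.013]
contact_force: [-0.0, -0.3, -1.1]
width: 0.0579
```

>>> {"name": "jog_arm", "arguments": {"rows": [[-0.1,0.4,0,0,0,0.03,-1],[-0.2,0.8,0,0,0,0.056,-1],[-0.25,0.98,0,0,0,0.056,-1]]}}

```text
t: 32.38
tool_pos: [0.5428, -0.0663, 0.3256]
tcp_rot: [3.139, -0.007, 0.167]
contact_force: [0.7, -0.7, -1.9]
width: 0.0583
```

>>> {"name": "jog_arm", "arguments": {"rows": [[-0.1,0.33,0,0,-0.02,0,-1],[-0.2,0.66,0,0,-0.03,0,-1],[-0.25,1,0,0,-0.05,0,-1],[-0.25,1,0,0,-0.05,0,-1]]}}

```text
t: 32.88
tool_pos: [0.504, 0.0874, 0.3252]
tcp_rot: [3.113, -0.162, 0.176]
contact_force: [0.7, -2.0, -1.8]
width: 0.0583
```

```bash
python3 - <<'E'
from h import *
tiprest(.1726)
plan(.070,0,.055,.1726)
E
```

```text
tip in rest mm [ 56.4 -84.3 104.6] f_rest [-0.2 -2.1 -1.8] w 0.0583 t 32.875 rel rot [-0.024 -0.152 -0.019]
tcp target [0.4943 0.1667 0.2761] shift [-0.065  0.529 -0.327] turn [ 0.0167 -0.0462 -0.0032] q [ 0.05  0.24 -0.42  2.08  0.24  0.69 -1.92]
```

>>> {"name": "jog_arm", "arguments": {"rows": [[0.05,0.26,0,0.008,-0.025,-0.0015,-1],[0.05,0.53,0,0.0167,-0.046,-0.003,-1],[0,0.53,-0.15,0.0167,-0.046,-0.003,-1],[-0.065,0.53,-0.33,0.0167,-0.046,-0.003,-1],[-0.065,0.53,-0.33,0.0167,-0.046,-0.003,-1],[-0.065,0.53,-0.33,0.0167,-0.046,-0.003,-1]]}}

```text
t: 33.62
tool_pos: [0.4949, 0.1667, 0.2763]
tcp_rot: [3.142, -0.314, 0.159]
contact_force: [0.2, 1.0, -1.3]
width: 0.058
```

```bash
python3 - <<'E'
from h import *
tiprest(.1726)
plan(.064,0,.024,.1726)
E
```

```text
tip in rest mm [70.6 -0.1 55. ] f_rest [-0.1  0.9 -1.4] w 0.058 t 33.625 rel rot [-0. -0. -0.]
tcp target [0.4981 0.1673 0.2448] shift [ 0.021  0.004 -0.21 ] turn [ 0.     -0.0001 -0.0001] q [-0.17  0.3  -0.35  2.16  0.49  0.45 -2.32]
```

>>> {"name": "jog_arm", "arguments": {"rows": [[0.021,0.004,-0.1,0,0,0,-1],[0.021,0.004,-0.18,0,0,0,-1],[0.021,0.004,-0.21,0,0,0,-1],[0.021,0.004,-0.21,0,0,0,-1]]}}

```text
t: 34.12
tool_pos: [0.4979, 0.1674, 0.2443]
tcp_rot: [3.141, -0.313, 0.16]
contact_force: [-1.0, -0.3, -1.9]
width: 0.0581
```

```bash
python3 - <<'E'
from h import *
tiprest(.1726)
plan(.0575,0,.0212,.1726)
E
```

```text
tip in rest mm [63.5  0.1 23.6] f_rest [-1.5 -0.1 -1.5] w 0.0581 t 34.125 rel rot [-0.    -0.001 -0.001]
tcp target [0.4929 0.1665 0.2401] shift [-0.034 -0.006 -0.028] turn [ 0.0002 -0.0004 -0.0002] q [-0.22  0.36 -0.3   2.17  0.57  0.38 -2.4 ]
```

>>> {"name": "jog_arm", "arguments": {"rows": [[-0.017,-0.003,-0.014,0,0,0,-1],[-0.034,-0.006,-0.028,0,0,0,-1],[-0.04,-0.007,-0.03,0,0,0,-1],[-0.046,-0.008,-0.032,0,0,0,-1],[-0.046,-0.008,-0.032,0,0,0,-1]]}}

```text
t: 34.75
tool_pos: [0.4915, 0.1662, 0.2399]
tcp_rot: [3.142, -0.314, 0.159]
contact_force: [4.9, -0.6, 0.3]
width: 0.0581
```

```bash
python3 - <<'E'
from h import *
tiprest(.1726)
E
```

```text
tip in rest mm [56.  -0.  21.4] f_rest [ 4.6 -1.3 -1.2] w 0.0581 t 34.75 rel rot [ 0.    -0.    -0.001]
```

>>> {"name": "jog_arm", "arguments": {"rows": [[-0.003,0,-0.007,0,0,0,-1],[-0.003,0,-0.008,0,0,0,-1],[-0.003,0,-0.008,0,0,0,0.7],[-0.003,0,-0.008,0,0,0,0.7],[-0.003,0,-0.008,0,0,0,0.7],[-0.003,0,-0.008,0,0,0,0.7]]}}

```text
t: 35.5
tool_pos: [0.4909, 0.1662, 0.2386]
tcp_rot: [3.141, -0.314, 0.159]
contact_force: [-0.6, -0.4, -0.1]
width: 0.0725
```

>>> {"name": "jog_arm", "arguments": {"rows": [[-0.02,-0.003,0.063,0,0,0,0.7],[-0.06,-0.01,0.19,0,0,0,0.7],[-0.14,-0.022,0.444,0,0,0,0.7],[-0.2,-0.03,0.8,0,0,0,0.7],[-0.2,-0.03,0.8,0,0,0,0.7]]}}

```text
t: 36.12
tool_pos: [0.4609, 0.1622, 0.3629]
tcp_rot: [-3.141, -0.32, 0.159]
contact_force: [0.9, 0.4, -0.1]
width: 0.0727
```

>>> {"name": "jog_arm", "arguments": {"rows": [[0.2,-0.33,0,0,0.03,0,0.85],[0.3,-0.66,0,0,0.06,0,0.85],[0.3,-1,0,0,0.1,0,0.85],[0.3,-1,0,0,0.1,0,0.85]]}}

```text
t: 36.62
tool_pos: [0.5062, 0.0083, 0.3624]
tcp_rot: [-3.092, -0.007, 0.145]
contact_force: [-0.7, 0.8, -0.7]
width: 0.0791
```

>>> {"name": "jog_arm", "arguments": {"rows": [[0,-0.33,0,-0.005,0,-0.03,0.85],[0,-0.66,0,-0.01,0,-0.06,0.85],[0,-1,0,-0.015,0,-0.09,0.85],[0,-1,0,-0.015,0,-0.09,0.85]]}}

```text
t: 37.12
tool_pos: [0.5056, -0.1446, 0.3622]
tcp_rot: [-3.14, -0.006, -0.143]
contact_force: [0.7, 0.6, -0.3]
width: 0.079
```

```bash
python3 - <<'E'
from h import *
s=env.state(); print(s["t"],s["width"],s["tool_pos"],s["tcp_rot"],s["q"].round(2))
img=env.camera("top"); crop(img,160,170,320,310,5,"f1.png");crop(img,320,170,520,350,4,"f3.png")
for r in env.cut_out("top","plate1"):print(round(r["p"],2),rect("top",r["region"],.01))
for r in env.cut_out("top","block"):print("block",round(r["p"],2),rect("top",r["region"],.022))
img=env.camera("scene"); crop(img,320,230,480,370,5,"f2.png")
for r in env.cut_out("scene","plate1"):print(round(r["p"],2),rect("scene",r["region"],.01))
for r in env.cut_out("scene","block"):print("block",round(r["p"],2),rect("scene",r["region"],.022))
pd(.4515,-.2815,-7,.27)
E
```

```text
37.125 0.079025331761821 [ 0.50555699 -0.14456792  0.36215193] [-3.13963854 -0.00634003 -0.14279962] [ 0.36  0.24 -0.23  1.97  0.07  0.93 -1.62]
0.95 [ 623.3 -536.8  112.8   63.4   79.1  623.8 -537.1]
0.93 [550.9 186.9 119.1  64.7  12.3 550.8 186.3]
0.83 [364.5 -33.  111.4  62.1  58.6 364.2 -33.6]
0.55 [ 451.8 -409.6  110.2   64.    -6.6  451.4 -409.3]
block 0.73 [ 300.4 -441.9  123.5   84.5   62.8  298.5 -439.8]
block 0.4 [ 729.5 -201.5   76.9   50.3    2.   729.7 -202. ]
0.94 [365.  -31.3 112.6  62.5  57.3 366.3 -30. ]
0.83 [ 368.7 -245.6   66.4   63.8   34.6  376.7 -245.2]
0.68 [ 621.1 -535.8  116.3   60.2   78.7  622.2 -534.1]
0.58 [503.6 168.  103.1  67.    7.6 505.7 168.6]
0.58 [ 449.8 -405.7  115.2   65.4   -6.1  450.6 -405.1]
0.36 [500.3 296.5 450.5 407.1 -80.6 542.6 265.2]
block 0.83 [ 479.  -120.3   87.9   46.9   -3.8  480.5 -120.3]
shift [-0.365 -0.94  -0.616] turn [-0.0008  0.0022  0.0041]
```

View pics/f1.png

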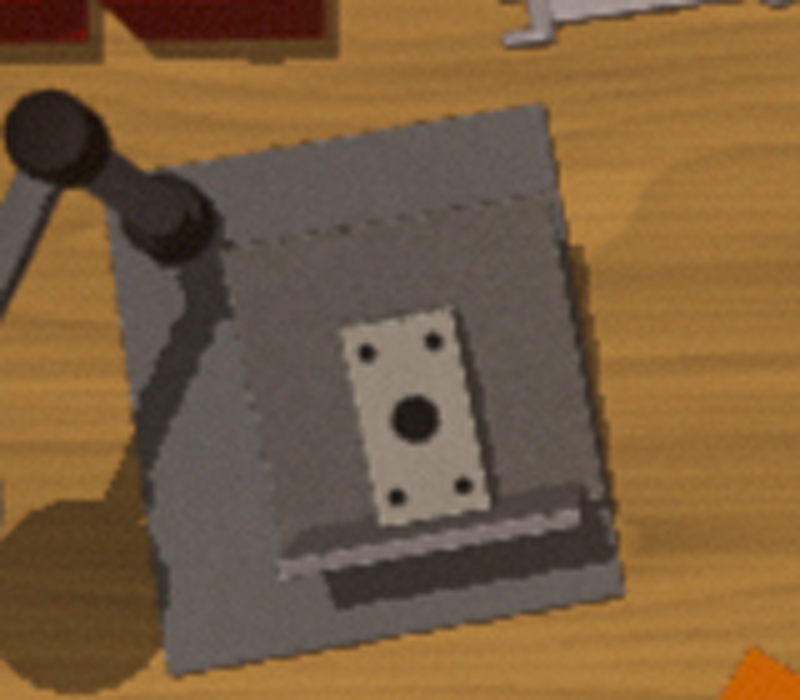

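View pics/f2.png

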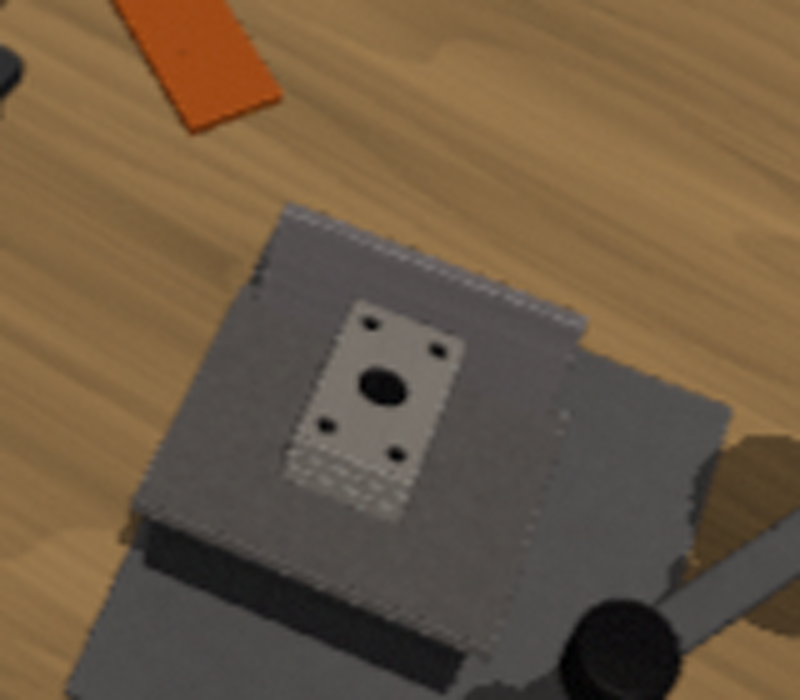

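View pics/f3.png

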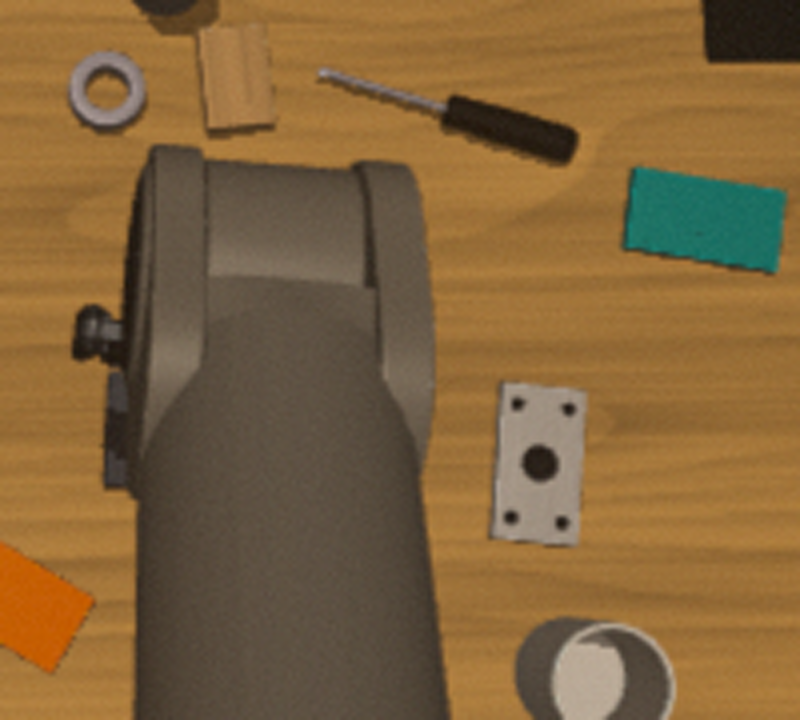

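Three plates are stacked flush, and the last one (D) is still at (451,-407).

>>> {"name": "jog_arm", "arguments": {"rows": [[-0.12,-0.33,-0.1,0,0.002,0.004,0.85],[-0.24,-0.66,-0.3,0,0.002,0.004,0.85],[-0.365,-0.97,-0.6,0,0.002,0.004,0.85],[-0.365,-0.97,-0.6,0,0.002,0.004,0.85]]}}

```text
t: 37.92
tool_pos: [0.4494, -0.2879, 0.2698]
tcp_rot: [-3.138, 0.004, -0.126]
contact_force: [0.6, -0.5, 0.3]
width: 0.0789
```

>>> {"name": "jog_arm", "arguments": {"rows": [[0,-0.35,0,0,0,0,0.85],[0,-0.77,-0.2,0,0,0,0.85],[0,-0.77,-0.43,0,0,0,0.85],[0,-0.77,-0.43,0,0,0,0.85],[0,-0.77,-0.43,0,0,0,0.85]]}}

```text
t: 38.55
tool_pos: [0.4505, -0.4021, 0.2066]
tcp_rot: [-3.138, 0.003, -0.124]
contact_force: [-0.9, -0.8, -0.1]
width: 0.0785
```

```bash
python3 - <<'E'
from h import *
print(env.state()["q"].round(2))
pd(.4512,-.4072,-7,.171)
img=env.camera("scene"); crop(img,160,130,320,270,5,"g1b.png")
E
```

```text
[ 0.7   0.55 -0.1   1.9   0.08  0.69 -1.14]
shift [ 0.005 -0.034 -0.237] turn [-0.0012 -0.0008  0.0005]
```

View pics/g1b.png

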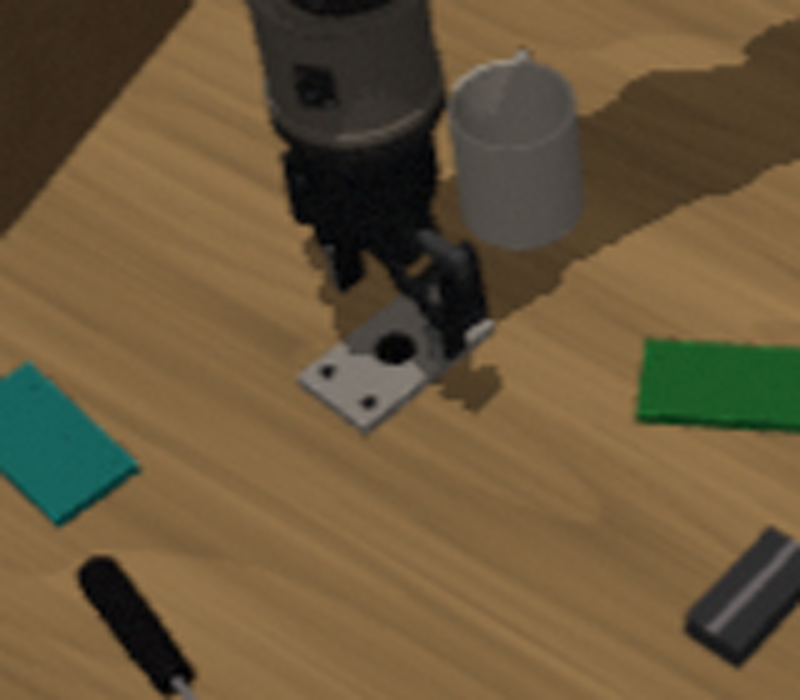

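>>> {"name": "jog_arm", "arguments": {"rows": [[0.005,-0.034,-0.02,-0.001,-0.001,0,0.85],[0.005,-0.034,-0.1,-0.001,-0.001,0,0.85],[0.005,-0.034,-0.2,-0.001,-0.001,0,0.7],[0.005,-0.034,-0.235,-0.001,-0.001,0,0.7],[0.005,-0.034,-0.24,-0.001,-0.001,0,0.7]]}}

```text
t: 39.22
tool_pos: [0.4511, -0.4072, 0.1702]
tcp_rot: [-3.141, -0.0, -0.124]
contact_force: [0.2, 0.7, -0.6]
width: 0.0724
```

>>> {"name": "jog_arm", "arguments": {"rows": [[0,0,0,0,0,0,0.7],[0,0,0,0,0,0,-1],[0,0,0,0,0,0,-1],[0,0,0,0,0,0,-1],[0,0,0,0,0,0,-1]]}}

```text
t: 39.85
tool_pos: [0.4512, -0.4074, 0.1709]
tcp_rot: [-3.141, -0.001, -0.124]
contact_force: [-2.5, 0.4, 5.1]
width: 0.058
```

>>> {"name": "jog_arm", "arguments": {"rows": [[0,0,0.3,0,0,0,-1],[0,0,0.7,0,0,0,-1],[0,0,1,0,0,0,-1],[0,0,1,0,0,0,-1]]}}

```text
t: 40.35
tool_pos: [0.4518, -0.408, 0.3249]
tcp_rot: [3.139, -0.006, -0.124]
contact_force: [0.5, 0.3, -3.0]
width: 0.0578
```

>>> {"name": "jog_arm", "arguments": {"rows": [[0.2,0.4,0,0,0,0.03,-1],[0.4,0.8,0,0,0,0.06,-1],[0.5,0.98,0,0,0,0.09,-1]]}}

```text
t: 40.72
tool_pos: [0.5276, -0.2579, 0.324]
tcp_rot: [3.14, -0.006, 0.164]
contact_force: [-0.8, -0.3, -1.9]
width: 0.0582
```

>>> {"name": "jog_arm", "arguments": {"rows": [[0,0.4,0,0,0,0,-1],[0,0.8,0,0,0,0,-1],[0,0.98,0,0,0,0,-1]]}}

```text
t: 41.1
tool_pos: [0.5271, -0.1073, 0.3231]
tcp_rot: [3.141, -0.005, 0.168]
contact_force: [1.0, -1.0, -1.6]
width: 0.058
```

>>> {"name": "jog_arm", "arguments": {"rows": [[-0.02,0.4,0.1,0,-0.02,0,-1],[-0.04,0.8,0.1,0,-0.04,0,-1],[-0.06,1,0.1,0,-0.05,0,-1],[-0.06,1,0.1,0,-0.05,0,-1]]}}

```text
t: 41.6
tool_pos: [0.5172, 0.0452, 0.3373]
tcp_rot: [3.115, -0.159, 0.174]
contact_force: [0.5, -0.6, -2.0]
width: 0.0582
```

```bash
python3 - <<'E'
from h import *
tiprest(.172)
plan(.070,0,.06,.172)
E
```

```text
tip in rest mm [  65.6 -127.7  114.9] f_rest [-0.2 -0.6 -2. ] w 0.0582 t 41.6 rel rot [-0.023 -0.155 -0.017]
tcp target [0.4929 0.1665 0.2803] shift [-0.162  0.809 -0.38 ] turn [ 0.0163 -0.0474 -0.003 ] q [ 0.1   0.23 -0.36  2.06  0.18  0.72 -1.78]
```

>>> {"name": "jog_arm", "arguments": {"rows": [[-0.05,0.4,0,0.008,-0.025,-0.0015,-1],[-0.08,0.8,0,0.016,-0.047,-0.003,-1],[-0.1,0.81,-0.18,0.016,-0.047,-0.003,-1],[-0.162,0.81,-0.38,0.016,-0.047,-0.003,-1],[-0.162,0.81,-0.38,0.016,-0.047,-0.003,-1],[-0.162,0.81,-0.38,0.016,-0.047,-0.003,-1]]}}

```text
t: 42.35
tool_pos: [0.4936, 0.1664, 0.281]
tcp_rot: [3.141, -0.313, 0.158]
contact_force: [-0.1, 0.6, -1.5]
width: 0.0582
```

```bash
python3 - <<'E'
from h import *
tiprest(.171)
plan(.064,0,.034,.171)
E
```

```text
tip in rest mm [70.7 -0.4 61.5] f_rest [-0.5  0.6 -1.4] w 0.0582 t 42.35 rel rot [-0.001 -0.001  0.001]
tcp target [0.4956 0.1669 0.2527] shift [ 0.013  0.004 -0.188] turn [ 0.0002 -0.0003  0.0003] q [-0.19  0.29 -0.33  2.16  0.46  0.45 -2.3 ]
```

>>> {"name": "jog_arm", "arguments": {"rows": [[0.013,0.004,-0.1,0,0,0,-1],[0.013,0.004,-0.16,0,0,0,-1],[0.013,0.004,-0.188,0,0,0,-1],[0.013,0.004,-0.188,0,0,0,-1]]}}

```text
t: 42.85
tool_pos: [0.4955, 0.167, 0.2524]
tcp_rot: [3.141, -0.312, 0.158]
contact_force: [0.7, -0.2, -1.0]
width: 0.0585
```

```bash
python3 - <<'E'
from h import *
tiprest(.171)
plan(.0575,0,.0312,.171)
E
```

```text
tip in rest mm [63.5 -0.1 33.7] f_rest [ 0.3 -0.3 -1.1] w 0.0585 t 42.85 rel rot [-0.001 -0.002  0.   ]
tcp target [0.4903 0.1661 0.2481] shift [-0.035 -0.006 -0.029] turn [ 0.0004 -0.0005  0.0002] q [-0.23  0.34 -0.28  2.17  0.53  0.39 -2.37]
```

>>> {"name": "jog_arm", "arguments": {"rows": [[-0.017,-0.003,-0.014,0,0,0,-1],[-0.035,-0.006,-0.028,0,0,0,-1],[-0.041,-0.007,-0.03,0,0,0,-1],[-0.047,-0.008,-0.032,0,0,0,-1],[-0.047,-0.008,-0.032,0,0,0,-1]]}}

```text
t: 43.48
tool_pos: [0.4884, 0.1658, 0.2477]
tcp_rot: [3.141, -0.312, 0.159]
contact_force: [-0.2, -0.4, -1.8]
width: 0.0583
```

```bash
python3 - <<'E'
from h import *
tiprest(.171)
E
```

```text
tip in rest mm [55.3 -0.1 31.4] f_rest [-0.8 -0.3 -1.6] w 0.0583 t 43.475 rel rot [-0.001 -0.002  0.   ]
```

>>> {"name": "jog_arm", "arguments": {"rows": [[-0.006,-0.001,-0.002,0,0,0,-1],[-0.012,-0.002,-0.004,0,0,0,-1],[-0.012,-0.002,-0.004,0,0,0,-1]]}}

```text
t: 43.85
tool_pos: [0.4874, 0.1656, 0.2477]
tcp_rot: [3.141, -0.315, 0.158]
contact_force: [6.3, -0.3, 0.2]
width: 0.0583
```

```bash
python3 - <<'E'
from h import *
tiprest(.171)
E
```

```text
tip in rest mm [54.7 -0.  31.7] f_rest [ 5.9 -1.2 -1.7] w 0.0583 t 43.85 rel rot [-0.  0.  0.]
```

>>> {"name": "jog_arm", "arguments": {"rows": [[-0.003,0,-0.007,0,0,0,-1],[-0.003,0,-0.008,0,0,0,-1],[-0.003,0,-0.008,0,0,0,0.7],[-0.003,0,-0.008,0,0,0,0.7],[-0.003,0,-0.008,0,0,0,0.7],[-0.003,0,-0.008,0,0,0,0.7]]}}

```text
t: 44.6
tool_pos: [0.4869, 0.1657, 0.2464]
tcp_rot: [3.141, -0.314, 0.159]
contact_force: [0.3, 0.7, -0.2]
width: 0.0728
```

>>> {"name": "jog_arm", "arguments": {"rows": [[-0.02,-0.003,0.063,0,0,0,0.7],[-0.06,-0.01,0.19,0,0,0,0.7],[-0.14,-0.022,0.444,0,0,0,0.7],[-0.2,-0.03,0.8,0,0,0,0.7],[-0.2,-0.03,0.8,0,0,0,0.7]]}}

```text
t: 45.22
tool_pos: [0.4569, 0.1616, 0.3708]
tcp_rot: [-3.141, -0.321, 0.158]
contact_force: [0.7, 0.0, -1.1]
width: 0.0727
```

>>> {"name": "jog_arm", "arguments": {"rows": [[0.2,-0.33,0,0,0.03,0,0.85],[0.3,-0.66,0,0,0.06,0,0.85],[0.3,-1,0,0,0.1,0,0.85],[0.3,-1,0,0,0.1,0,0.85]]}}

```text
t: 45.72
tool_pos: [0.5021, 0.0078, 0.3703]
tcp_rot: [-3.092, -0.007, 0.144]
contact_force: [0.3, 0.9, -0.5]
width: 0.0789
```

```bash
python3 - <<'E'
from h import *
s=env.state(); print(s["t"],s["width"],s["tool_pos"],s["tcp_rot"],s["q"].round(2))
img=env.camera("top"); crop(img,160,170,320,310,5,"k1.png");crop(img,300,170,500,350,4,"k3.png")
for r in env.cut_out("top","block"):print("block",round(r["p"],2),rect("top",r["region"],.022))
img=env.camera("scene"); crop(img,280,210,480,370,4,"k2.png")
for r in env.cut_out("scene","block"):print("block",round(r["p"],2),rect("scene",r["region"],.022))
pd(.480,-.1215,-2,.25)
E
```

```text
45.725 0.07890638124748696 [0.50210626 0.00777511 0.37027332] [-3.09195842 -0.00721212  0.14446113] [ 0.16  0.2  -0.32  2.01  0.02  0.94 -1.59]
block 0.72 [567.1 190.2 194.  188.1   9.1 574.6 206.7]
block 0.61 [ 478.1 -123.7   78.4   39.1   -1.5  477.1 -123.9]
block 0.79 [ 479.9 -119.6   91.2   47.3   -4.9  481.3 -120.3]
shift [-0.144 -0.894 -0.805] turn [-0.016   0.0025 -0.0594]
```

View pics/k1.png

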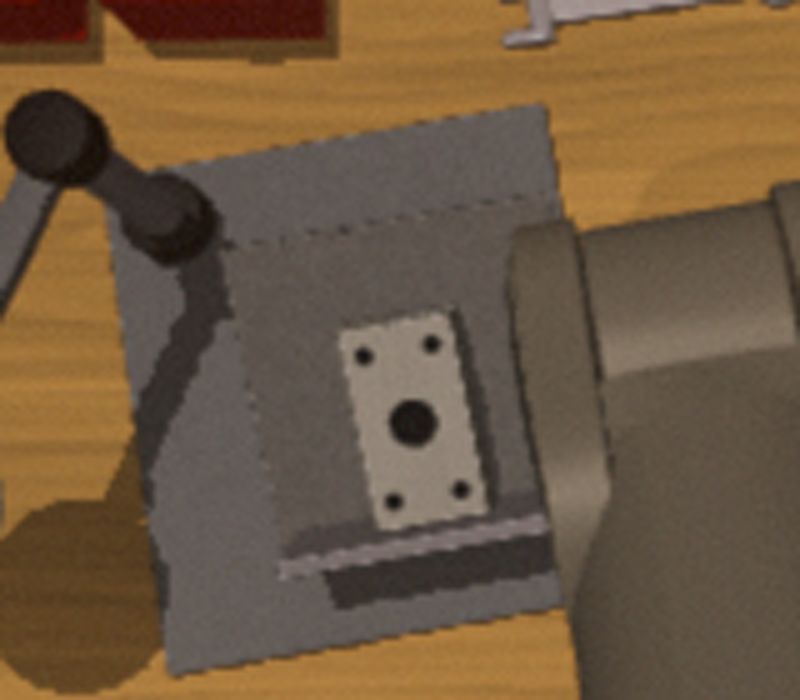

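View pics/k2.png

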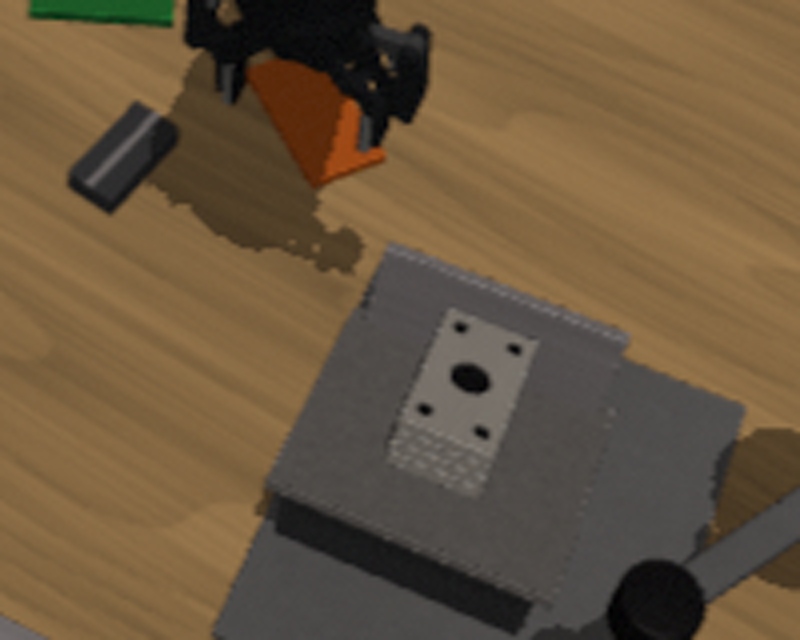

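View pics/k3.png

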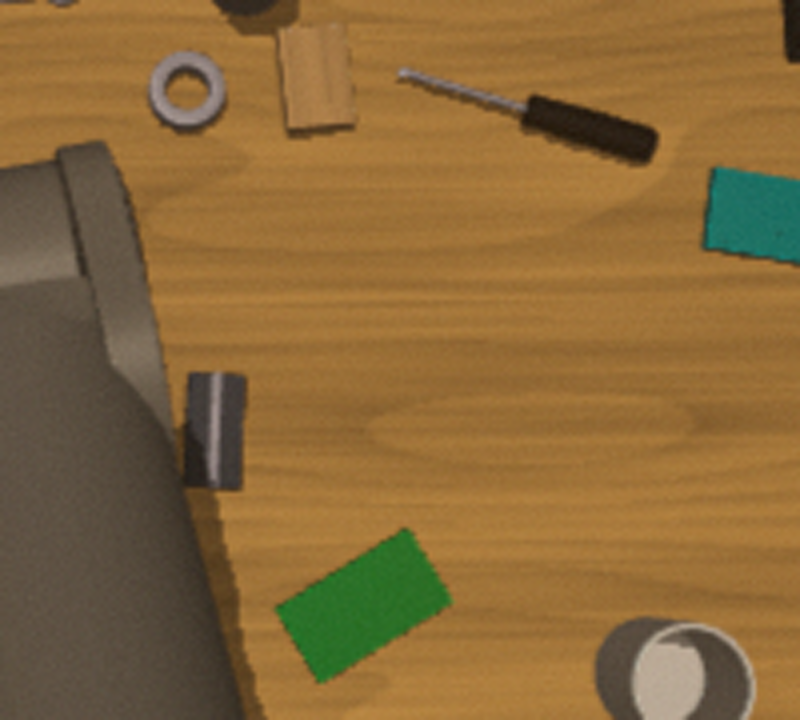

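>>> {"name": "jog_arm", "arguments": {"rows": [[-0.07,-0.45,-0.1,-0.008,0.0025,-0.03,0.7],[-0.144,-0.9,-0.2,-0.016,0.0025,-0.059,0.7],[-0.144,-0.92,-0.6,-0.016,0.0025,-0.059,0.7],[-0.144,-0.92,-0.8,-0.016,0.0025,-0.059,0.7],[-0.144,-0.92,-0.8,-0.016,0.0025,-0.059,0.7]]}}

```text
t: 46.55
tool_pos: [0.4794, -0.1243, 0.2492]
tcp_rot: [-3.141, 0.004, -0.032]
contact_force: [0.5, 0.4, 0.1]
width: 0.0726
```

```bash
python3 - <<'E'
from h import *
pd(.4797,-.1218,-2,.1765)
img=env.camera("scene"); crop(img,240,180,400,300,5,"l1.png")
E
```

```text
shift [ 0.002  0.017 -0.484] turn [-0.0003 -0.0011 -0.001 ]
```

View pics/l1.png

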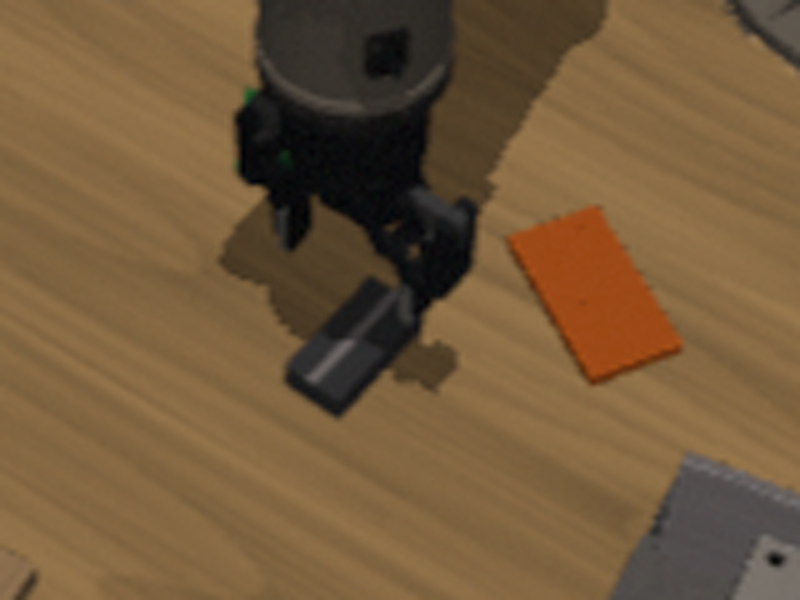

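>>> {"name": "jog_arm", "arguments": {"rows": [[0.002,0.017,-0.2,0,-0.001,-0.001,0.6],[0.002,0.017,-0.4,0,-0.001,-0.001,0.6],[0.002,0.017,-0.485,0,-0.001,-0.001,0.6],[0.002,0.017,-0.485,0,-0.001,-0.001,0.6]]}}

```text
t: 47.1
tool_pos: [0.4809, -0.1214, 0.1786]
tcp_rot: [-3.141, -0.002, -0.034]
contact_force: [-0.3, 0.1, 0.1]
width: 0.0685
```

>>> {"name": "jog_arm", "arguments": {"rows": [[0,0,0,0,0,0,-1],[0,0,0,0,0,0,-1],[0,0,0,0,0,0,-1],[0,0,0,0,0,0,-1],[0,0,0,0,0,0,-1],[0,0,0,0,0,0,-1]], "newtons": 60}}

```text
t: 47.85
tool_pos: [0.4815, -0.1217, 0.1802]
tcp_rot: [3.142, -0.005, -0.034]
contact_force: [-3.3, -1.7, 16.8]
width: 0.0386
```

>>> {"name": "jog_arm", "arguments": {"rows": [[0,0,0.3,0,0,0,-1],[0,0,0.7,0,0,0,-1],[0,0,1,0,0,0,-1],[0,0,1,0,0,0,-1]]}}

```text
t: 48.35
tool_pos: [0.4821, -0.1218, 0.3339]
tcp_rot: [3.14, -0.011, -0.035]
contact_force: [-0.3, -0.2, -6.4]
width: 0.0386
```

>>> {"name": "jog_arm", "arguments": {"rows": [[0.1,0.33,0.1,0,0,0.02,-1],[0.2,0.66,0.2,0,0,0.04,-1],[0.22,1,0.3,0,0,0.063,-1],[0.22,1,0.3,0,0,0.063,-1]]}}

```text
t: 48.85
tool_pos: [0.515, 0.0322, 0.3789]
tcp_rot: [-3.141, -0.012, 0.17]
contact_force: [-0.3, -0.4, -6.7]
width: 0.0383
```

```bash
python3 - <<'E'
from h import *
tiprest(.1765)
plan(.056,0,.085,.1765)
E
```

```text
tip in rest mm [  48.3 -136.   157.2] f_rest [-2.5 -0.3 -6.3] w 0.0383 t 48.85 rel rot [ 0.002 -0.303 -0.011]
tcp target [0.4708 0.1629 0.304 ] shift [-0.294  0.872 -0.499] turn [ 0.0157 -0.095  -0.0036] q [ 0.11  0.21 -0.34  1.97  0.09  0.96 -1.67]
```

>>> {"name": "jog_arm", "arguments": {"rows": [[-0.1,0.4,0,0.005,-0.03,-0.001,-1],[-0.2,0.87,0,0.01,-0.06,-0.003,-1],[-0.25,0.87,-0.1,0.0157,-0.095,-0.0036,-1],[-0.27,0.87,-0.3,0.0157,-0.095,-0.0036,-1],[-0.29,0.87,-0.48,0.0157,-0.095,-0.0036,-1],[-0.29,0.87,-0.48,0.0157,-0.095,-0.0036,-1]]}}

```text
t: 49.6
tool_pos: [0.4702, 0.1617, 0.3044]
tcp_rot: [3.14, -0.308, 0.159]
contact_force: [-0.3, 0.1, -5.3]
width: 0.0384
```

```bash
python3 - <<'E'
from h import *
tiprest(.180)
plan(.052,0,.050,.180)
img=env.camera("scene"); crop(img,320,210,480,350,5,"m1.png")
E
```

```text
tip in rest mm [54.4 -1.4 82.1] f_rest [-1.9  0.2 -5. ] w 0.0384 t 49.6 rel rot [-0.001 -0.006 -0.   ]
tcp target [0.4767 0.1639 0.2728] shift [ 0.043  0.015 -0.21 ] turn [ 0.0007 -0.0017  0.0001] q [-0.16  0.22 -0.37  2.18  0.4   0.49 -2.25]
```

View pics/m1.png

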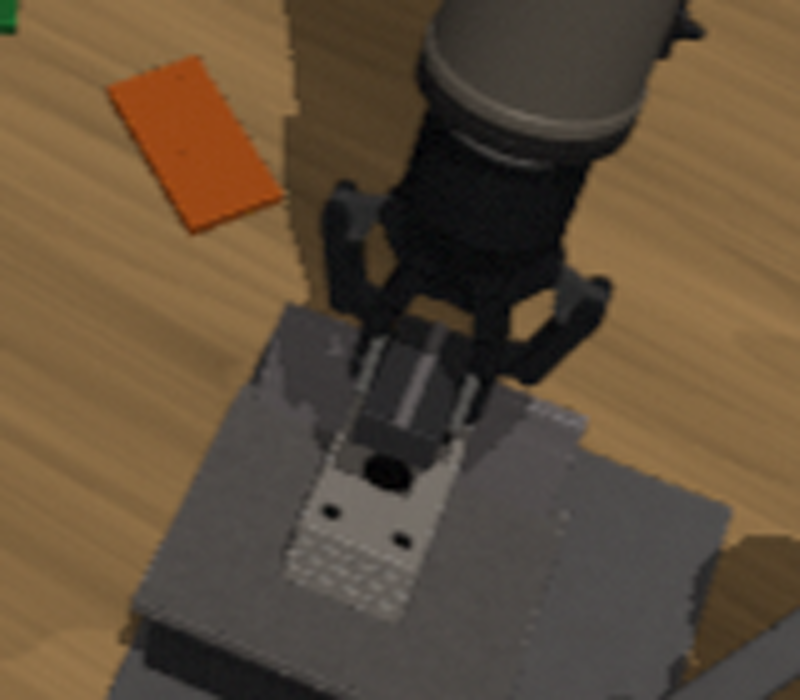

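>>> {"name": "jog_arm", "arguments": {"rows": [[0.043,0.012,-0.07,0.0007,-0.0017,0,-1],[0.043,0.015,-0.14,0.0007,-0.0017,0,-1],[0.043,0.015,-0.21,0.0007,-0.0017,0,-1],[0.043,0.015,-0.21,0.0007,-0.0017,0,-1]]}}

```text
t: 50.15
tool_pos: [0.4772, 0.1643, 0.2735]
tcp_rot: [-3.141, -0.315, 0.159]
contact_force: [0.5, -0.7, -5.7]
width: 0.0382
```

```bash
python3 - <<'E'
from h import *
tiprest(.180)
plan(.046,0,.043,.180)
E
```

```text
tip in rest mm [52.9  0.4 50.5] f_rest [-1.4 -0.8 -5.5] w 0.0382 t 50.15 rel rot [0.    0.001 0.   ]
tcp target [0.4732 0.1633 0.2643] shift [-0.027 -0.007 -0.061] turn [-0.0001  0.0002 -0.    ] q [-0.2   0.28 -0.33  2.2   0.49  0.43 -2.34]
```

>>> {"name": "jog_arm", "arguments": {"rows": [[-0.01,-0.003,-0.03,0,0,0,-1],[-0.027,-0.006,-0.055,0,0,0,-1],[-0.027,-0.006,-0.06,0,0,0,-1],[-0.027,-0.006,-0.06,0,0,0,-1]]}}

```text
t: 50.65
tool_pos: [0.4731, 0.1634, 0.2645]
tcp_rot: [-3.141, -0.315, 0.159]
contact_force: [-0.0, -0.6, -5.4]
width: 0.0381
```

```bash
python3 - <<'E'
from h import *
tiprest(.180)
E
```

```text
tip in rest mm [46.2  0.2 43.2] f_rest [-1.8 -0.6 -5.1] w 0.0381 t 50.65 rel rot [0.    0.001 0.   ]
```

>>> {"name": "jog_arm", "arguments": {"rows": [[-0.006,-0.001,-0.008,0,0,0,-1],[-0.016,-0.003,-0.012,0,0,0,-1],[-0.022,-0.004,-0.014,0,0,0,-1],[-0.026,-0.004,-0.015,0,0,0,-1],[-0.026,-0.004,-0.015,0,0,0,-1]]}}

```text
t: 51.28
tool_pos: [0.4711, 0.163, 0.2636]
tcp_rot: [-3.14, -0.32, 0.158]
contact_force: [15.0, -0.1, -6.8]
width: 0.0383
```

```bash
python3 - <<'E'
from h import *
tiprest(.180)
E
```

```text
tip in rest mm [44.8  0.3 43. ] f_rest [ 12.   -2.5 -11.1] w 0.0383 t 51.275 rel rot [0.001 0.006 0.001]
```

```bash
python3 - <<'E'
from h import *
img=env.camera("scene"); crop(img,340,230,440,330,7,"n1.png")
img=env.camera("top"); crop(img,200,210,300,310,7,"n2.png")
E
```

```text
(no output)
```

View pics/n1.png

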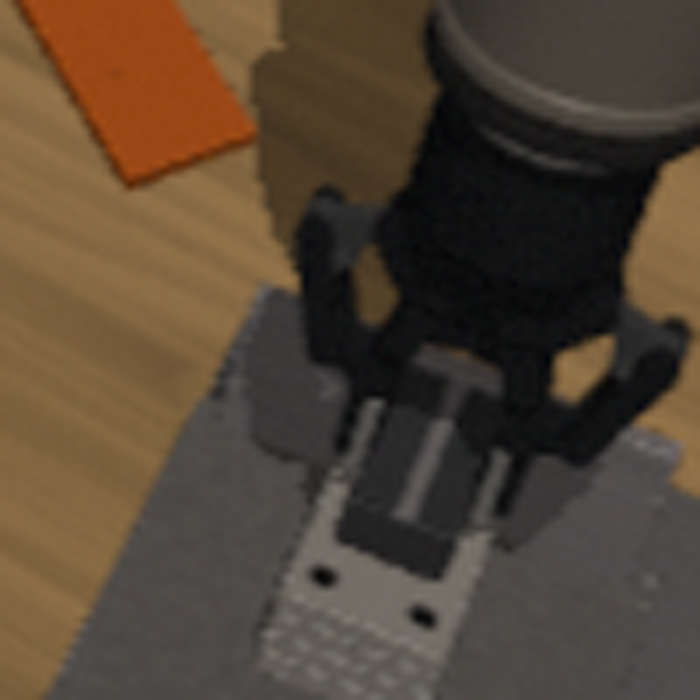

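View pics/n2.png

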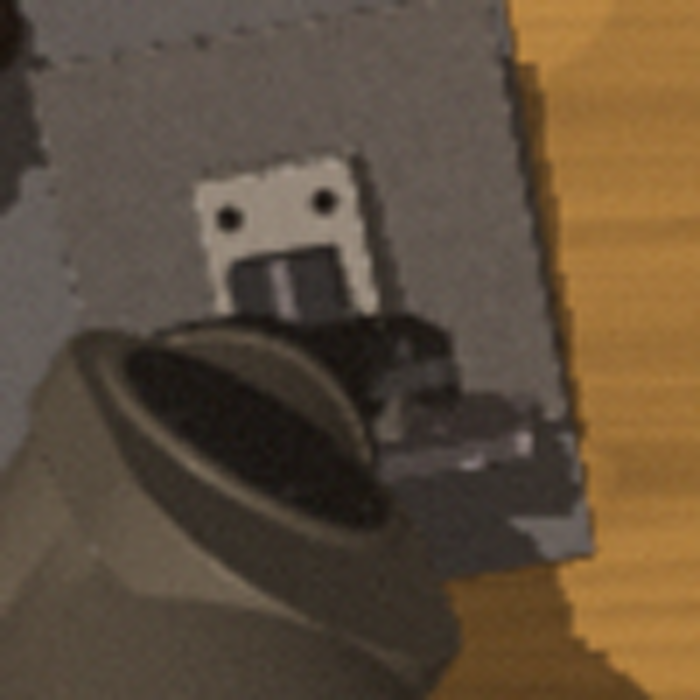

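```bash
python3 - <<'E'
from h import *
for z,g in [(.062,.0),(.065,.0),(.065,.004)]:
    p=RO+Rrest.apply([.08+g,0,z]); q=RO+Rrest.apply([.11,0,.04])
    print(z,g,((w2p("top",p)-[200,210]+.5)*7).round(1),((w2p("top",q)-[200,210]+.5)*7).round(1))
    print('  scene',((w2p("scene",p)-[340,230]+.5)*7).round(1),((w2p("scene",q)-[340,230]+.5)*7).round(1))
E
```

```text
0.062 0.0 [279.5 260. ] [271.6 172.2]
  scene [398.  528.7] [358.1 629.5]
0.065 0.0 [278.4 261.5] [271.6 172.2]
  scene [400.2 522.7] [358.1 629.5]
0.065 0.004 [276.3 251. ] [271.6 172.2]
  scene [397.1 530.1] [358.1 629.5]
```

>>> {"name": "jog_arm", "arguments": {"rows": [[-0.001,0,-0.006,0,0,0,-1],[0.001,0,-0.012,0,0,0,-1],[0.002,0,-0.016,0,0,0,-1],[0.002,0,-0.016,0,0,0,-1]]}}

```text
t: 51.88
tool_pos: [0.4717, 0.1632, 0.2615]
tcp_rot: [-3.14, -0.321, 0.158]
contact_force: [3.5, 0.4, -0.4]
width: 0.0387
```

```bash
python3 - <<'E'
from h import *
tiprest(.180)
E
```

```text
tip in rest mm [44.9  0.4 40.8] f_rest [ 3.3 -0.2 -1.5] w 0.0387 t 51.875 rel rot [0.002 0.007 0.001]
```

>>> {"name": "jog_arm", "arguments": {"rows": [[-0.003,-0.001,-0.005,0,0,0,-1],[-0.003,-0.001,-0.005,0,0,0,-1]]}}

```text
t: 52.12
tool_pos: [0.4715, 0.1632, 0.2614]
tcp_rot: [-3.14, -0.322, 0.158]
contact_force: [-1.0, -1.7, 10.6]
width: 0.0386
```

```bash
python3 - <<'E'
from h import *
tiprest(.180)
E
```

```text
tip in rest mm [44.9  0.4 40.8] f_rest [ 2.1 -1.6 10.5] w 0.0386 t 52.125 rel rot [0.002 0.008 0.001]
```

>>> {"name": "jog_arm", "arguments": {"rows": [[0,0,0,0,0,0,0.3],[0,0,0,0,0,0,0.3],[0,0,0,0,0,0,0.3],[0,0,0,0,0,0,0.3],[0,0,0,0,0,0,0.3]]}}

```text
t: 52.75
tool_pos: [0.4714, 0.1632, 0.2613]
tcp_rot: [-3.14, -0.322, 0.158]
contact_force: [-0.6, 0.3, -0.3]
width: 0.0556
```

>>> {"name": "jog_arm", "arguments": {"rows": [[-0.02,-0.003,0.063,0,0,0,0.3],[-0.06,-0.01,0.19,0,0,0,0.3],[-0.14,-0.022,0.444,0,0,0,0.3],[-0.2,-0.03,0.8,0,0,0,0.3],[-0.2,-0.03,0.8,0,0,0,0.3]]}}

```text
t: 53.38
tool_pos: [0.4414, 0.1592, 0.3857]
tcp_rot: [-3.139, -0.329, 0.158]
contact_force: [-0.1, -0.6, -1.5]
width: 0.0556
```

>>> {"name": "jog_arm", "arguments": {"rows": [[0.2,-0.33,0,0,0.03,0,0.85],[0.3,-0.66,0,0,0.06,0,0.85],[0.3,-1,0,0,0.1,0,0.85],[0.3,-1,0,0,0.1,0,0.85]]}}

```text
t: 53.88
tool_pos: [0.4866, 0.0055, 0.3852]
tcp_rot: [-3.09, -0.015, 0.144]
contact_force: [-0.0, 0.4, -0.4]
width: 0.0788
```

```bash
python3 - <<'E'
from h import *
s=env.state(); print(s["t"],s["tool_pos"],s["tcp_rot"],s["q"].round(2))
img=env.camera("scene"); crop(img,340,230,440,330,7,"o1.png")
img=env.camera("top"); crop(img,200,210,300,310,7,"o2.png")
for n in ["top","scene"]:
  for l in ["lens","grip","block"]:
    print(n,l,[(round(r["p"],2),np.round(c2w(n,r["point"]),4)) for r in env.mark_of(n,l)])
for g in [0,.003]:
    P=[RO+Rrest.apply([a+g,b,.062]) for a,b in [(0,-.02),(.08,-.02),(.08,.02),(0,.02)]]
    print(g,[((w2p("top",p)-[200,210]+.5)*7).round(0) for p in P],[((w2p("scene",p)-[340,230]+.5)*7).round(0) for p in P])
E
```

```text
53.875 [0.486642  0.0055299 0.3852119] [-3.08966611 -0.01500401  0.14396302] [ 0.15  0.15 -0.3   2.03 -0.01  0.95 -1.57]
top lens [(0.69, array([0.4831, 0.4072, 0.2121]))]
top grip []
top block [(0.75, array([0.5242, 0.1721, 0.0857]))]
scene lens [(0.67, array([0.4893, 0.4036, 0.2117])), (0.66, array([0.5467, 0.1758, 0.0493])), (0.41, array([ 0.7089, -0.354 ,  0.0025]))]
scene grip [(0.59, array([0.5488, 0.3794, 0.2761]))]
scene block [(0.65, array([0.5174, 0.1711, 0.0929]))]
0 [array([373., 458.]), array([333., 251.]), array([226., 269.]), array([268., 476.])] [array([405., 367.]), array([343., 506.]), array([454., 551.]), array([511., 409.])]
0.003 [array([372., 450.]), array([331., 243.]), array([224., 261.]), array([266., 468.])] [array([403., 372.]), array([340., 512.]), array([452., 557.]), array([509., 414.])]
```

View pics/o1.png

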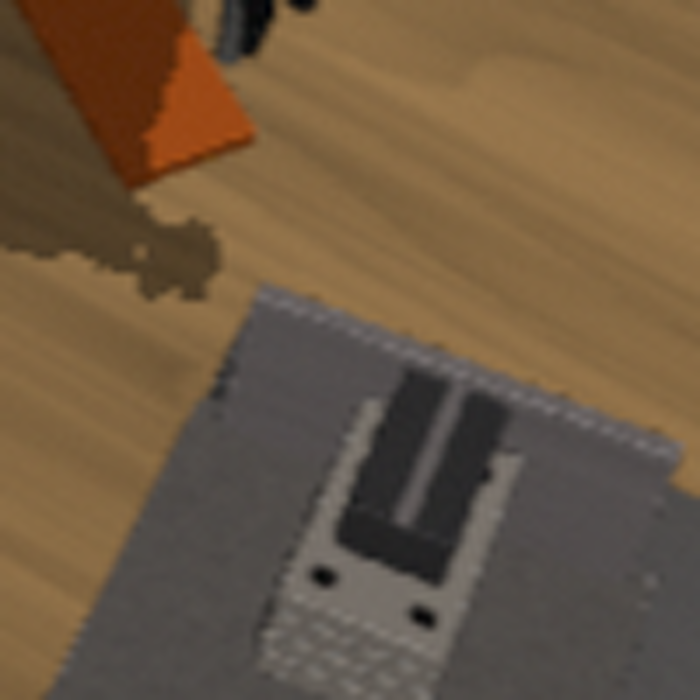

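View pics/o2.png

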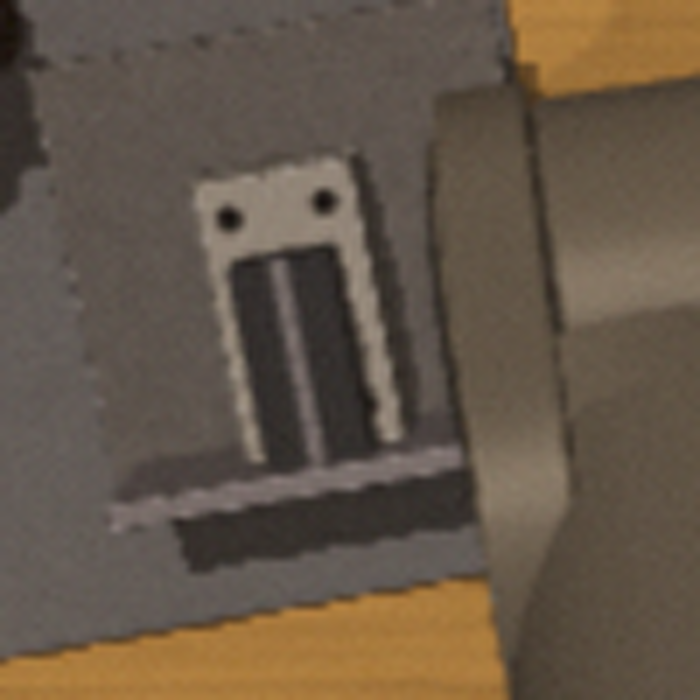

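```bash
python3 - <<'E'
from h import *
pd(.549,.3775,5.6,.5)
E
```

```text
shift [0.418 2.45  0.762] turn [-0.017   0.0038 -0.0171]
```

>>> {"name": "jog_arm", "arguments": {"rows": [[0.1,0.1,0.35,-0.017,0.004,-0.017,1],[0.2,0.4,0.76,-0.017,0.004,-0.017,1],[0.3,0.8,0.76,-0.017,0.004,-0.017,1],[0.3,0.9,0.76,-0.017,0.004,-0.017,1]]}}

```text
t: 54.78
tool_pos: [0.5312, 0.1488, 0.501]
tcp_rot: [-3.14, -0.002, 0.102]
contact_force: [0.6, -1.2, -0.8]
width: 0.0856
```

>>> {"name": "jog_arm", "arguments": {"rows": [[0.05,0.4,0,0,0,0,1],[0.1,0.8,0,0,0,0,1],[0.1,0.8,0,0,0,0,1]]}}

```text
t: 55.15
tool_pos: [0.5449, 0.2742, 0.5004]
tcp_rot: [-3.138, -0.0, 0.109]
contact_force: [-0.2, -0.2, -1.4]
width: 0.0852
```

```bash
python3 - <<'E'
from h import *
pd(.549,.3775,5.6,.5)
E
```

```text
shift [ 0.027  0.689 -0.003] turn [-0.0012  0.     -0.0037]
```

>>> {"name": "jog_arm", "arguments": {"rows": [[0.01,0.3,0,-0.001,0,-0.004,1],[0.027,0.66,0,-0.001,0,-0.004,1],[0.027,0.68,0,-0.001,0,-0.004,1],[0.027,0.68,0,-0.001,0,-0.004,1]]}}

```text
t: 55.65
tool_pos: [0.5488, 0.3762, 0.5001]
tcp_rot: [-3.142, 0.0, 0.097]
contact_force: [0.3, -0.6, 0.2]
width: 0.0852
```

```bash
python3 - <<'E'
from h import *
pd(.549,.3775,5.6,.405)
img=env.camera("scene"); crop(img,400,230,580,370,4,"p1.png")
E
```

```text
shift [ 0.001  0.009 -0.634] turn [ 0.     -0.0001  0.0002]
```

View pics/p1.png

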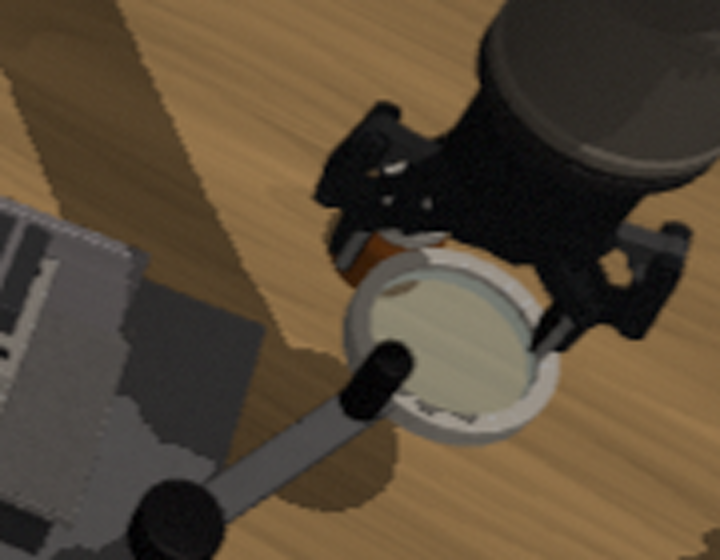

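>>> {"name": "jog_arm", "arguments": {"rows": [[0.01,0.006,-0.2,0,0,0,1],[0.01,0.006,-0.45,0,0,0,1],[0.01,0.006,-0.63,0,0,0,1],[0.01,0.006,-0.63,0,0,0,1]]}}

```text
t: 56.2
tool_pos: [0.5509, 0.3745, 0.4044]
tcp_rot: [3.139, 0.002, 0.094]
contact_force: [-0.5, 0.5, -0.2]
width: 0.085
```

>>> {"name": "jog_arm", "arguments": {"rows": [[0,0,0,0,0,0,-1],[0,0,0,0,0,0,-1],[0,0,0,0,0,0,-1],[0,0,0,0,0,0,-1],[0,0,0,0,0,0,-1],[0,0,0,0,0,0,-1]], "newtons": 20}}

```text
t: 56.95
tool_pos: [0.5507, 0.3749, 0.4052]
tcp_rot: [3.14, 0.001, 0.095]
contact_force: [-2.0, -0.2, 8.0]
width: 0.0213
```

```bash
python3 - <<'E'
from h import *
s=env.state(); print(s["width"],s["tool_pos"],s["contact_force"],s["q"].round(2))
p=np.array([663.5,328.0]); g=s["tool_pos"][:2]*1e3
a0=np.degrees(np.arctan2(*(g-p)[::-1])); r=np.linalg.norm(g-p); print(a0,r)
for d in [6,12,18,24,30,36,42,48,54,60,66,72,74.4]:
    t=np.radians(a0+d); q=p+r*np.array([np.cos(t),np.sin(t)])
    print(d,np.round((q-g)/150,3))
E
```

```text
0.021345920792521997 [0.55072227 0.37490503 0.40515403] [-1.99063814 -0.21009963  7.97054996] [-0.36  0.45 -0.46  1.6   0.21  1.14 -2.34]
157.4172368362737 122.14293994561132
6 [-0.029 -0.08 ]
12 [-0.049 -0.163]
18 [-0.06  -0.248]
24 [-0.062 -0.333]
30 [-0.056 -0.418]
36 [-0.04  -0.502]
42 [-0.016 -0.583]
48 [ 0.016 -0.662]
54 [ 0.057 -0.737]
60 [ 0.105 -0.807]
66 [ 0.16  -0.872]
72 [ 0.222 -0.931]
74.4 [ 0.248 -0.953]
```

>>> {"name": "jog_arm", "arguments": {"rows": [[-0.029,-0.08,0.004,0,0,0.022,-1],[-0.049,-0.163,0.004,0,0,0.044,-1],[-0.06,-0.248,0.004,0,0,0.066,-1],[-0.062,-0.333,0.004,0,0,0.088,-1],[-0.056,-0.418,0.004,0,0,0.11,-1],[-0.04,-0.502,0.004,0,0,0.132,-1],[-0.016,-0.583,0.004,0,0,0.154,-1],[0.016,-0.662,0.004,0,0,0.176,-1],[0.057,-0.737,0.004,0,0,0.198,-1],[0.105,-0.807,0.004,0,0,0.22,-1],[0.16,-0.872,0.004,0,0,0.24,-1],[0.16,-0.872,0.004,0,0,0.24,-1]]}}

```text
t: 58.45
tool_pos: [0.5748, 0.243, 0.4053]
tcp_rot: [3.14, 0.003, 0.848]
contact_force: [-4.1, -4.8, -0.5]
width: 0.0214
```

```bash
python3 - <<'E'
from h import *
s=env.state(); print(s["width"],s["tool_pos"],s["contact_force"],s["q"].round(2))
p=np.array([663.5,328.0]); g=s["tool_pos"][:2]*1e3
a0=np.degrees(np.arctan2(*(g-p)[::-1])); r=np.linalg.norm(g-p); print(a0,r)
for a in [-133,-131,-129]:
    t=np.radians(a); q=p+r*np.array([np.cos(t),np.sin(t)])
    print(a,np.round((q-g)/150,3))
for n in ["scene","top"]:
  env.camera(n)
  for l in ["lens","grip"]:
    print(n,l,[(round(r["p"],2),np.round(c2w(n,r["point"]),4)) for r in env.mark_of(n,l)])
E
```

```text
0.02144806122123063 [0.5748225  0.24299858 0.40527497] [-4.11919882 -4.81387981 -0.54316723] [-0.06  0.4  -0.58  1.69  0.24  1.12 -1.43]
-136.21253979867205 122.83704545764337
-133 [ 0.033 -0.032]
-131 [ 0.054 -0.051]
-129 [ 0.076 -0.07 ]
scene lens [(0.79, array([0.5299, 0.1893, 0.2135]))]
scene grip [(0.81, array([0.5725, 0.2443, 0.2749])), (0.44, array([0.5471, 0.1758, 0.0531]))]
top lens [(0.72, array([0.5229, 0.1928, 0.2102]))]
top grip []
```

>>> {"name": "jog_arm", "arguments": {"rows": [[0.033,-0.032,0,0,0,0.012,-1],[0.054,-0.051,0,0,0,0.02,-1],[0.076,-0.07,0,0,0,0.027,-1],[0.076,-0.07,0,0,0,0.027,-1],[0.076,-0.07,0,0,0,0.027,-1]]}}

```text
t: 59.38
tool_pos: [0.5855, 0.233, 0.4052]
tcp_rot: [3.14, 0.004, 0.931]
contact_force: [-4.6, -2.5, 1.7]
width: 0.0215
```

>>> {"name": "jog_arm", "arguments": {"rows": [[0,0,0,0,0,0,1],[0,0,0,0,0,0,1],[0,0,0,0,0,0,1],[0,0,0,0,0,0,1],[0,0,0.3,0,0,0,1],[0,0,0.65,0,0,0,1],[0,0,0.65,0,0,0,1]]}}

```text
t: 60.25
tool_pos: [0.5857, 0.2337, 0.507]
tcp_rot: [3.137, -0.001, 0.931]
contact_force: [-0.1, -0.5, 0.2]
width: 0.0856
```

>>> {"name": "jog_arm", "arguments": {"rows": [[-0.1,-0.3,0,0,0,0,1],[-0.2,-0.7,0,0,0,0,1],[-0.3,-1,0,0,0,0,1],[-0.3,-1,0,0,0,0,1]]}}

```text
t: 60.75
tool_pos: [0.5401, 0.08, 0.5069]
tcp_rot: [3.136, 0.0, 0.926]
contact_force: [-0.1, -0.3, 0.0]
width: 0.0853
```

>>> {"name": "jog_arm", "arguments": {"rows": [[0,-0.3,0,0,0,-0.05,1],[0,-0.7,0,0,0,-0.1,1],[0,-1,0,0,0,-0.15,1],[0,-1,0,0,0,-0.15,1]]}}

```text
t: 61.25
tool_pos: [0.5402, -0.0729, 0.5063]
tcp_rot: [3.135, 0.001, 0.448]
contact_force: [-0.0, 0.8, 0.5]
width: 0.0855
```

```bash
python3 - <<'E'
from h import *
s=env.state(); print(s["t"],s["width"],s["tool_pos"],s["contact_force"],s["q"].round(2))
p=np.array([663.5,328.0])
for n in ["scene","top"]:
  cv2.imwrite(f"pics/z_{n}.png",env.camera(n))
  for l in ["lens","grip","pivot","block"]:
    for r in env.mark_of(n,l)[:2]:
        w=c2w(n,r["point"]); d=w[:2]*1e3-p; print(n,l,round(r["p"],2),w.round(4),np.degrees(np.arctan2(d[1],d[0])).round(1))
E
```

```text
61.25 0.08551950941630777 [ 0.54018564 -0.07294826  0.50634645] [-0.0125847   0.78921331  0.4760299 ] [ 0.38  0.16 -0.41  1.75  0.07  1.25 -1.17]
scene lens 0.62 [0.5435 0.1757 0.2124] -128.2
scene grip 0.55 [0.5827 0.2297 0.2762] -129.4
scene grip 0.2 [ 0.7275 -0.2037  0.0018] -83.1
scene pivot 0.66 [0.6621 0.3287 0.2116] 151.8
scene block 0.52 [0.5214 0.1697 0.0901] -131.9
top lens 0.81 [0.5372 0.1773 0.2116] -130.0
top grip 0.66 [0.5845 0.2327 0.2751] -129.7
top grip 0.3 [ 3.123e-01  3.653e-01 -3.000e-04] 173.9
top pivot 0.69 [0.6659 0.3292 0.2134] 27.4
top block 0.53 [0.5256 0.1729 0.0899] -131.7
```

View pics/z_scene.png

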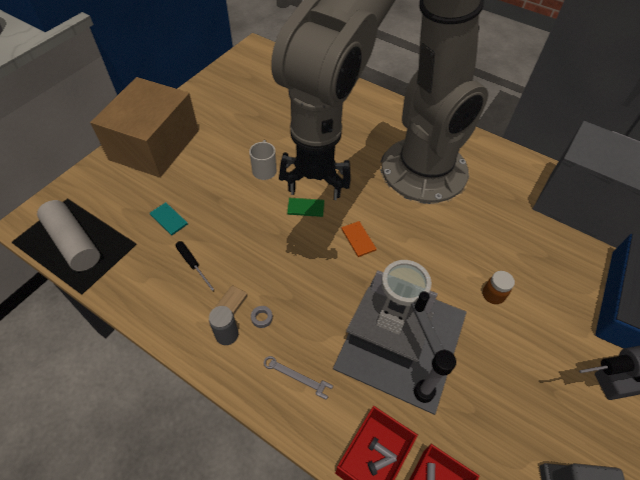

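View pics/z_top.png

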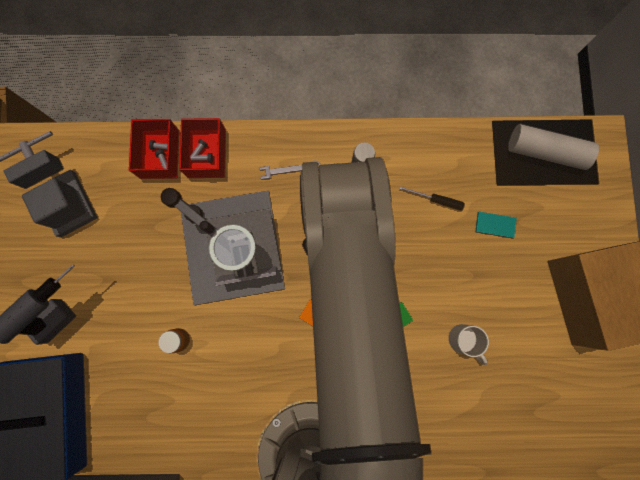

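```bash
python3 - <<'E'
from h import *
crop(cv2.imread("pics/z_scene.png"),350,240,450,340,7,"y1.png")
E
```

```text
(no output)
```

View pics/y1.png

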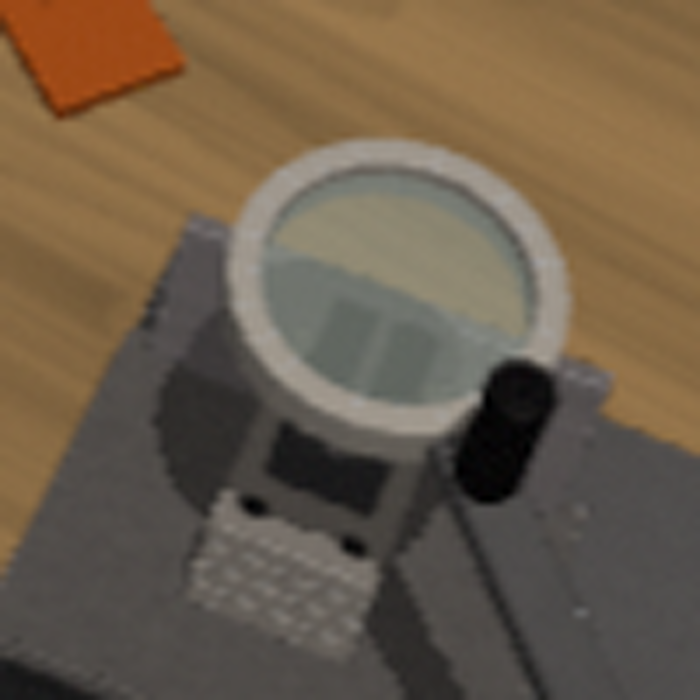

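The stack and block are undisturbed, and the lens is over them. I'm handing the job in.

```bash
python3 -c "
from rig import env
print(env.close_job())"
```

```text
the job is handed in; nothing more can be done
None
```

The job is done and handed in at about 61 s of the 210 s allowed; the system reports no verdict.

- **Magnifier aside:** I swung it about 1.29 rad (74°) clear of the rest.
- **Plates:** Four were present. I stacked all four on the rest, pushing each down the slope until I felt 4–6 N of contact with the backstop. One plate had been knocked a few centimetres aside during the run, so I measured it again before picking it up.
- **Block:** It lies on top, lengthwise and also home against the backstop. The images put the gap at about 0–3 mm and the block about 3 mm off mid-width.
- **Lens back:** It is over the stack again. The lens and handle readings gave the boom at -128° to -130°, against -129° for centred.

My last pictures showed the stack and block undisturbed, the gripper clear of everything, and no visible shift in the bystanders. I checked the bystanders only by eye. The arm hid the collar and offcut in the last top view, but the other camera showed them in place.

Two checks did not quite agree:
- **Block contact:** It met the backstop about 3 mm earlier than the nominal grasp predicted, which fits an off-centre grasp.
- **Lens position:** The two cameras differed by about 6 mm, which is within the tolerance.

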